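# Right the toppled cleaner cans in the can rack

## Robot

A 7-joint arm with a two-finger parallel gripper is mounted at the origin on the work surface. World frame = base frame: x ahead of the robot, y to its left, z up, the work surface at z = 0. Lengths are in m, angles in rad, forces in N, time in s.
With the tool pointing down it reaches from about 0.4 to 0.875 m from the base axis. Payload 19.3 kg.
Tool frame: the origin (TCP) lies at the very end of the fingers, on their centre line; the grasp point (between the pads) lies 19 mm behind it; z points along the fingers, y is the direction in which the jaws open and shut (so a half turn about z gives the same grasp; the last joint's range is limited). The gripper opens to 85 mm and grips with 20 to 120 N. Pads are 22 mm wide; open, the fingers measure 114 mm over their backs; the gripper's body (76 mm by 85 mm) begins 54 mm behind the grasp point. The pads swing forward as they close: fully open they stand 13 mm farther back than shut.
Start: joints at [-1.243, 0.521, -0.036, 1.599, 0.021, 1.021, -0.113], TCP at [0.242, 0.576, 0.231] pointing down, gripper open.
Joint ranges: [-2.91, 2.91], [-0.3, 2.13], [-1.5, 1.42], [0.17, 2.43], [-1.26, 4.41], [0.16, 1.93], [-2.52, 2.52]. Speed limits (rad/s): [1.89, 1.89, 2.39, 2.39, 3.01, 3.01, 3.01].

## Interface

Orientations are given as [roll, pitch, yaw] about the fixed x, y, z axes, in that order (R = Rz(yaw) Ry(pitch) Rx(roll)).
In Python, from workcell import bot gives the robot as it stands. The module is installed in compiled form; this text tells all that it offers.
- The arm moves only by the shell command python3 -m inch 'ROWS' [FORCE]. ROWS is JSON, a list of rows, each an object of numbers: "dx", "dy", "dz": the shift along the tool's x, y, z in mm; "rx", "ry", "rz": the turn, a rotation vector about the tool's x, y, z in rad; "hand": the closure, from -1 (fully open) to 1 (shut), so that 0 is half open. In form: [{"dx": .., "dy": .., "dz": .., "rx": .., "ry": .., "rz": .., "hand": ..}, ...]. A call has 1 to 10 rows; each row shifts and turns the commanded pose from where the row before left it, along the tool's axes as they then stand; what a row does not reach is not made up. A row lasts 1/10 s, in which the tool goes at most 50 mm and 8.59 degrees, less where a joint would pass 70% of its speed; a pose out of reach is approached as far as the arm can. A call with a gripper value outside its range is refused whole. The fingers move at their own pace and stop on an object; FORCE is the grip in N (left out, the last holds). Time passes only in rows, so rows that do not move let the fingers close. It gives the time, the measured TCP pose, the force and the opening at its end, in the units of the state.
- bot.observe(): the state, without advancing time (a new reading comes with each control period).
- bot.grab_frame(name): name is "side" or "top"; returns (picture, depth): 400x640x3 uint8, red, green, blue; 400x640 float32, m along the optical axis (not along the pixel's ray), 0 where there is no reading.
- bot.get_calibration(name): a dict with "vertical_fov" (degrees; the focal length in pixels is half the picture's height over the tangent of half this angle, whatever the lens; pixels are square), "cx", "cy" (the principal point, pixels), "origin" and "orientation" of the camera in the world. Camera axes: x right, y down, z forward; pixel columns grow to the right and rows downward; lengths in m; the calibration is good to about 2 mm. A picture is of the moment at which its call begins. get_calibration takes no time and is no camera call.
- bot.job_done(): hands the job in, once; it reports no verdict.
Trained networks look in the newest picture that a camera, given by its name, has taken for a name from the list of things; names that differ only in an ending like _2 or _b are one class to them, and where a whole thing is asked for, a point or a joint stands for the part that bears it (a point fixed in the world has none). Each returns a list of dicts, best first, with "score" (0 to 1); they miss things now and then, are a little off and sometimes report something else, mostly with a low value. They report only what shows in the picture. A call takes as long as a camera call. They do not tell look-alikes from the thing itself.
- bot.trace(camera, target): "region" (400x640 bool, what is visible of it) and "box" ([left, top, right, bottom] in pixels, round what is visible of it).
- bot.tip_of(camera, target): "centre" ([row, column] in pixels: a listed point, or the origin of a listed thing).
The state is a dict: "clock": time; "qpos": joint angles; "qd": joint speeds; "joint_efforts": joint torques, N m; "position": TCP position; "tool_rot": TCP orientation; "force": force on the tool from outside, world axes, zero at the start; "moment": the same for the moment, N m; "grip_width": finger opening in m.
Only numpy, scipy, OpenCV 4.12 (cv2) and the standard library are available. Lean on these libraries where they do the work, as an engineer would, in place of code of your own. Each camera call takes 0.05 s, during which the arm holds its last target.

## Task

Two cleaner spray cans have toppled in the bench's can rack: one leans over the divider, the other lies flat in the lane. Stand both up again, each in its own bay on the rack floor and right up against the can that still stands at the end of that bay, without dropping or banging them down. Leave the two standing cans where they are and do not disturb the other things on the bench.

Things in the scene. Friction and masses are not known exactly. Their poses are not given: they have to be found in the camera images.
- rack: Grey steel can rack, fixed: one lane along its own y, 66 mm wide, 459 mm long. Origin: centre of its underside, on the table. Floor top 4 mm above the table; lane 58 mm wide between low rails whose tops are 10 mm above the table; end plates 90 mm high, inner faces at y = -225.5 and +225.5 mm. A divider tongue at y = -41.5 mm parts a short bay (-y side) and a long bay (+y side)
- divider_top (a point): Middle of the top edge of the divider: an upright steel tongue 95 mm high above the table, 34 mm wide across the lane, 4 mm thick along it. Narrower than a can, so fingers pass beside it. A can with its base edge on the floor stays propped on this edge at 35 to 45 degrees from vertical
- leaning_can: Toppled spray can in the short bay: body 52 mm in diameter, 160 mm long, then a cap 40 mm in diameter, 26 mm long (186 mm in all), 210 to 390 g. Its base edge stands on the floor, its side rests on the divider's top edge; it leans 35 to 42 degrees from vertical towards the rack's +y. Origin: centre of the underside; z runs along the can to the cap; balance point about 86 mm up
- lying_can: Toppled spray can of the same shape, size and mass, lying flat on the floor of the long bay along the lane, cap towards the divider, base towards the standing can at the rack's +y end. Origin: centre of the underside; z runs along the can to the cap; balance point about 86 mm up
- standing_can: Spray can of the same shape and size (52 mm in diameter, 186 mm tall) standing against the end plate of one bay; which bay varies. Origin: centre of its underside
- standing_can_short: Shorter spray can, 52 mm in diameter, 162 mm tall with its cap, standing against the end plate of the other bay. Origin: centre of its underside
- hard_drive: Bystander: loose hard disk, 147 x 101 x 26 mm, flat on the table on the robot's side of the rack. Origin: centre of its underside
- heat_sink: Bystander: loose finned heat sink, 90 x 90 x 34 mm, on the table on the robot's side of the rack. Origin: centre of its underside
- screwdriver: Bystander: loose screwdriver, 200 mm long, on the table on the robot's side of the rack
- case_fan: Bystander: loose square fan, 92 x 92 x 26 mm, on the table off one end of the rack. Origin: centre of its underside
- rinse_bottle: Bystander: clear bottle, 64 mm in diameter, 150 mm tall, standing on the table off one end of the rack. Origin: centre of its underside
Not all that is in view belongs to the job. What is shaped like the leaning_can but yellow is not meant.

How it is judged:
By the outcome, as a careful person would: the job done as asked, in the order asked, and still so for the second after the job is handed in, with the robot touching nothing.
It also fails if it takes over 69 s, if anything falls off the work surface, if the arm or the gripper's body presses on something with over 40 N, if the wrist force passes 120 N, or if a joint passes its speed limit or range.

## Working session

There is one attempt and no reset: what is moved stays moved. The work goes in short steps, Python scripts to look and compute and a shell command to move; the robot and the scene stay as the last step left them, time stands still between calls to the robot, and variables do not carry over. Pictures are saved under pics/ and viewed, and the job is handed in when it is done.

```bash
mkdir -p pics; ls
cat > h.py <<'E'
import numpy as np, cv2
from workcell import bot
from scipy.spatial.transform import Rotation as R
def save(name,img,crop=None,scale=1):
    im=img[...,::-1].copy()
    if crop: l,t,r,b=crop; im=im[t:b,l:r]
    if scale!=1: im=cv2.resize(im,None,fx=scale,fy=scale,interpolation=cv2.INTER_CUBIC)
    cv2.imwrite('pics/'+name+'.png',im)
def cam(name):
    c=bot.get_calibration(name); f=200/np.tan(np.radians(c['vertical_fov'])/2)
    o=c['orientation']; return f,c['cx'],c['cy'],np.array(c['origin']),o
def rot(o):
    o=np.array(o)
    return o if o.shape==(3,3) else R.from_euler('xyz',o).as_matrix()
def cloud(name,depth):
    f,cx,cy,t,o=cam(name); M=rot(o)
    v,u=np.mgrid[0:400,0:640]
    p=np.stack([(u-cx)/f*depth,(v-cy)/f*depth,depth],-1)
    w=p@M.T+t
    w[depth==0]=np.nan
    return w
def proj(name,P):
    f,cx,cy,t,o=cam(name); M=rot(o)
    p=(np.atleast_2d(P)-t)@M
    return np.stack([p[:,0]/p[:,2]*f+cx,p[:,1]/p[:,2]*f+cy],1)
E
python3 - <<'E'
from h import *
print(bot.observe())
for n in('side','top'):
    print(bot.get_calibration(n))
    p,d=bot.grab_frame(n); save(n+'0',p); np.savez(''+n+'0.npz',p=p,d=d)
E
```

```text
pics
{'clock': 0.0, 'qpos': array([-1.24320575,  0.52200708, -0.03633051,  1.60002469,  0.02120556,
        1.02108448, -0.11280056]), 'qd': array([ 2.75510230e-04,  8.32578336e-04, -4.99104186e-04,  2.58381853e-03,
       -5.91332243e-04,  7.45329305e-05, -5.72799749e-04]), 'joint_efforts': array([ 3.12675766e-04, -9.27100682e+01,  1.97969645e+00, -3.69936490e+01,
        1.78399240e-02,  8.18023720e-03, -5.81982044e-05]), 'position': array([0.24201508, 0.57586777, 0.23072404]), 'tool_rot': array([-3.14045740e+00,  8.46327952e-05,  2.74379749e+00]), 'force': array([ 0.38247378, -1.42008927,  0.54942853]), 'moment': array([0.02570558, 0.0293533 , 0.00154016]), 'grip_width': 0.08539066835291148}
{'vertical_fov': 55.89643868415421, 'cx': 319.8444472361177, 'cy': 188.90328010925168, 'origin': array([ 0.1997836 , -0.5896864 ,  0.93997115]), 'orientation': array([-2.47684410e+00, -3.58999217e-04, -4.47545643e-01])}
{'vertical_fov': 47.46809359665323, 'cx': 313.0218612853102, 'cy': 203.34822228932, 'origin': array([0.30657906, 0.00679747, 1.33113104]), 'orientation': array([-2.98648289, -0.00312876, -1.54982842])}
```

View pics/side0.png

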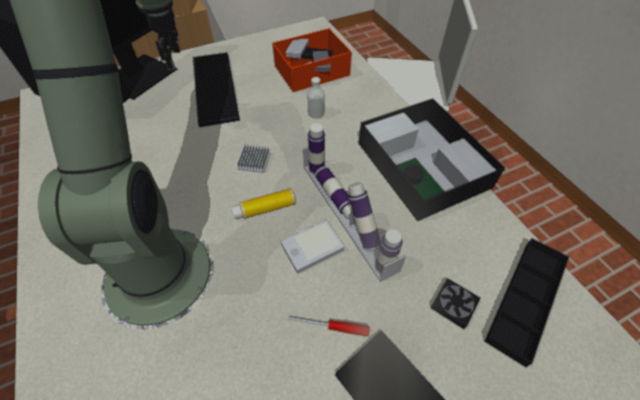

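View pics/top0.png

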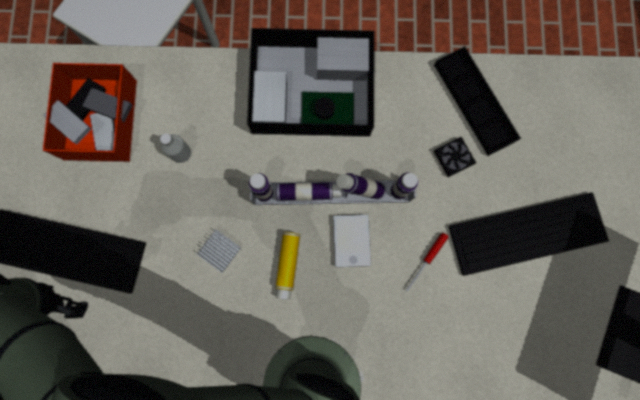

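Side view: a standing can at (317,148), the lying can at (333,190), the leaning can at (362,215), the short standing can at (391,248), and a yellow decoy at (265,203). In the top view they are at (260,186), (308,190), (365,186), (405,186) and (287,265). I choose the purple cans inside the rack. Next I'll take a close crop and measure.

Run:
```python
from h import *
s=np.load('side0.npz');t=np.load('top0.npz')
save('c1',s['p'],(290,110,420,290),3.3); save('c2',t['p'],(230,150,430,220),4)
ws=cloud('side',s['d']); wt=cloud('top',t['d'])
np.set_printoptions(precision=4,suppress=True)
# table check
print(wt[300,200],ws[350,260])
for n,w in(('side',ws),('top',wt)):
    for tg in('rack','leaning_can','lying_can','standing_can','standing_can_short'):
        for r in bot.trace(n,tg)[:3]:
            m=r['region']&np.isfinite(w[...,2]); q=w[m]
            print(n,tg,round(r['score'],2),r['box'],m.sum(),np.percentile(q,[3,50,97],axis=0).round(3).tolist())
    for tg in ('rack','divider_top','leaning_can','lying_can','standing_can','standing_can_short'):
        print(n,'tip',tg,[(round(r['score'],2),np.round(r['centre'],1).tolist()) for r in bot.tip_of(n,tg)[:3]])
```

```text
[ 0.2275  0.3253 -0.002 ] [ 0.1807 -0.303   0.0027]
side rack 0.56 [298.5, 146.1, 406.6, 277.9] 1384 [[0.51, -0.276, 0.001], [0.531, -0.137, 0.008], [0.581, 0.18, 0.09]]
side leaning_can 0.64 [345.0, 183.9, 383.0, 248.6] 1284 [[0.528, -0.194, 0.034], [0.545, -0.134, 0.109], [0.574, -0.068, 0.171]]
side leaning_can 0.6 [232.5, 188.0, 294.3, 218.5] 1089 [[0.245, 0.047, 0.002], [0.332, 0.065, 0.045], [0.417, 0.093, 0.054]]
side lying_can 0.69 [315.3, 165.7, 350.4, 217.2] 819 [[0.519, -0.065, 0.031], [0.537, 0.019, 0.052], [0.563, 0.106, 0.059]]
side standing_can 0.78 [306.3, 125.5, 323.4, 174.9] 770 [[0.517, 0.126, 0.017], [0.533, 0.135, 0.125], [0.562, 0.164, 0.192]]
side standing_can_short 0.96 [373.0, 228.3, 401.6, 269.9] 761 [[0.532, -0.27, 0.012], [0.544, -0.253, 0.136], [0.576, -0.225, 0.168]]
side tip rack [(0.8, [212.1, 344.5])]
side tip divider_top [(0.73, [201.4, 357.6])]
side tip leaning_can [(0.92, [248.1, 369.1]), (0.69, [266.3, 382.6]), (0.67, [194.8, 294.1])]
side tip lying_can [(0.74, [171.3, 322.1])]
side tip standing_can [(0.7, [170.1, 315.2])]
side tip standing_can_sh
[... 635 characters left out ...]
]
top lying_can 0.89 [275.2, 181.8, 341.9, 200.0] 1059 [[0.519, -0.064, 0.036], [0.541, 0.025, 0.052], [0.566, 0.105, 0.059]]
top standing_can 0.68 [249.2, 172.2, 274.3, 201.4] 519 [[0.516, 0.125, 0.011], [0.531, 0.144, 0.163], [0.566, 0.172, 0.193]]
top standing_can_short 0.71 [390.7, 172.9, 420.0, 197.3] 480 [[0.531, -0.262, 0.025], [0.546, -0.236, 0.144], [0.572, -0.22, 0.168]]
top tip rack [(0.56, [191.5, 329.3])]
top tip divider_top [(0.73, [186.4, 349.1])]
top tip leaning_can [(0.88, [231.0, 292.6]), (0.82, [190.5, 376.7]), (0.15, [240.1, 350.0])]
top tip lying_can [(0.59, [190.6, 276.7])]
top tip standing_can [(0.55, [193.8, 266.2])]
top tip standing_can_short [(0.55, [189.4, 396.6])]
```

Run:
```python
from h import *
t=np.load('top0.npz'); wt=cloud('top',t['d'])
np.set_printoptions(precision=3,suppress=True,linewidth=200)
for v in (180,184,187,190,194,198,201):
    print(v); print(np.hstack([wt[v,u][:,None] for u in range(244,424,4)]).T[:, :].reshape(-1,3).tolist().__repr__()[:0])
```

```text
180

184

187

190

194

198

201
```

View pics/c1.png

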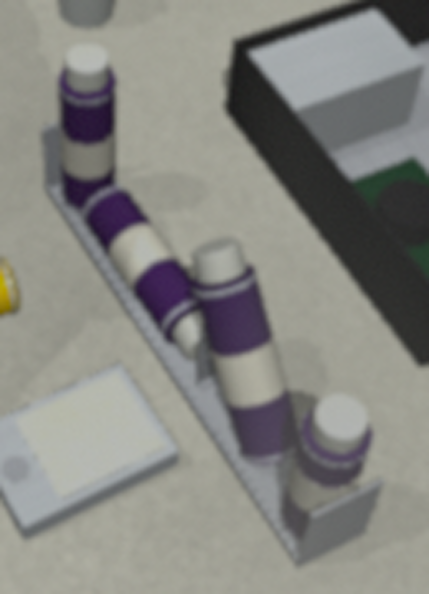

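View pics/c2.png

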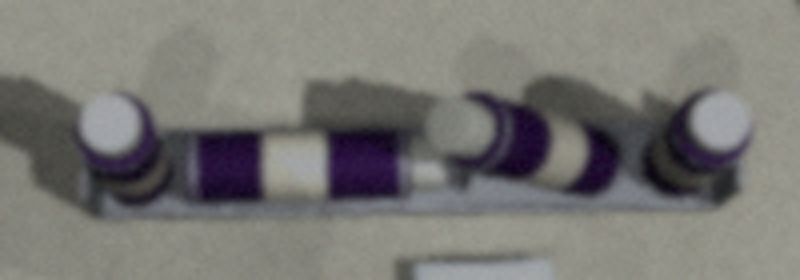

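The crops show purple/cream cans in the rack: the leaning one with its cap at about side (356,189), and the lying one with its base next to the tall standing can. The loose yellow can is rejected. Now a precise fit.

```bash
cat > fit.py <<'E'
from h import *
from scipy.optimize import least_squares
def axisfit(pts,a0,d0,r):
    # cylinder of known radius: point a (perp), direction d
    d0=np.array(d0)/np.linalg.norm(d0)
    B=np.linalg.svd(d0[None])[2][1:]
    def f(x):
        a=a0+B.T@x[:2]; d=d0+B.T@x[2:]; d=d/np.linalg.norm(d)
        q=pts-a; return np.linalg.norm(q-np.outer(q@d,d),axis=1)-r
    s=least_squares(f,np.zeros(4),loss='soft_l1',f_scale=0.002)
    a=a0+B.T@s.x[:2]; d=d0+B.T@s.x[2:]; d/=np.linalg.norm(d)
    return a,d,np.abs(f(s.x)).mean()
def circ(pts,r,c0):
    f=lambda c: np.linalg.norm(pts[:,:2]-c,axis=1)-r
    s=least_squares(f,c0,loss='soft_l1',f_scale=0.002); return s.x,np.abs(s.fun).mean()
E
python3 - <<'E'
from fit import *
np.set_printoptions(precision=4,suppress=True,linewidth=160)
for n in('side','top'):
    z=np.load(n+'0.npz'); w=cloud(n,z['d'])
    P=w.reshape(-1,3); P=P[np.isfinite(P[:,2])]
    print(n)
    inb=(P[:,0]>.49)&(P[:,0]<.60)&(P[:,1]>-.30)&(P[:,1]<.21); P=P[inb]
    for nm,y0,zt in(('tall',.145,.19),('short',-.245,.166)):
        S=P[(abs(P[:,1]-y0)<.035)]
        top=S[abs(S[:,2]-zt)<.005]; print(nm,'top z',np.median(top[:,2]),'n',len(top),'c',top[:,:2].mean(0),'ext',np.ptp(top[:,:2],axis=0))
        side=S[(S[:,2]>.03)&(S[:,2]<(.15 if nm=='tall' else .125))]
        # keep points within r+4mm
        c=top[:,:2].mean(0); side=side[np.linalg.norm(side[:,:2]-c,axis=1)<.034]
        print('  body',circ(side,.026,c),len(side))
    L=P[(P[:,2]>.025)&(P[:,2]<.065)&(P[:,1]>-.04)&(P[:,1]<.095)]
    a,d,e=axisfit(L[L[:,1]>-.035],np.array([.545,.02,.03]),[0,-1,0],.026); print('lying',a,d,e, 'at y=0.02')
    q=P[(P[:,2]>.025)&(P[:,2]<.065)&(P[:,1]>-.08)&(P[:,1]<.14)]
    s=(q-a)@d; m=np.linalg.norm(q-a-np.outer(s,d),axis=1)<.03; print('  s range',np.percentile(s[m],[0.5,1,2,98,99,99.5]))
    th=np.radians(38)
    K=P[(P[:,2]>.02)&(P[:,1]>-.21)&(P[:,1]<-.05)]
    a0=np.array([.548,-.14,.10]); d0=np.array([0,np.sin(th),np.cos(th)])
    for it in range(4):
        s=(K-a0)@d0; rad=np.linalg.norm(K-a0-np.outer(s,d0),axis=1)
        k=K[(rad<.034)&(s<.055)&(s>-.06)]
        a0,d0,e=axisfit(k,a0,d0,.026)
    s=(K-a0)@d0; rad=np.linalg.norm(K-a0-np.outer(s,d0),axis=1)
    print('lean',a0,d0,e,len(k),'deg',np.degrees(np.arccos(d0[2])),'s',np.percentile(s[rad<.03],[.5,1,99,99.5]))
    print('  base', a0+d0*(np.percentile(s[rad<.03],99.5)-.186))
E
```

```text
side
tall top z 0.19061134899684617 n 110 c [0.5413 0.1498] ext [0.0377 0.0384]
  body (array([0.5428, 0.1531]), np.float64(0.001002989083288997)) 438
short top z 0.1664868275301411 n 196 c [ 0.5566 -0.2456] ext [0.0387 0.0398]
  body (array([ 0.559, -0.247]), np.float64(0.0021716107228142074)) 396
lying [0.547 0.02  0.031] [ 0.051  -0.9987  0.0012] 0.0011879351918995542 at y=0.02
  s range [-0.1177 -0.1155 -0.1137  0.0891  0.0904  0.0913]
lean [ 0.5538 -0.1269  0.0897] [-0.0194  0.6297  0.7766] 0.001078060075450602 773 deg 39.050148040266485 s [-0.0863 -0.0845  0.0977  0.0978]
  base [ 0.5555 -0.1824  0.0212]
top
tall top z 0.19009747202473726 n 181 c [0.5409 0.1502] ext [0.039  0.0389]
  body (array([0.5414, 0.1513]), np.float64(0.0008839926595503809)) 175
short top z 0.1657801029774979 n 171 c [ 0.556 -0.245] ext [0.0377 0.0371]
  body (array([ 0.5565, -0.2467]), np.float64(0.0009434050057516908)) 173
lying [0.5455 0.02   0.0299] [ 0.0445 -0.999  -0.0017] 0.0017091427578258516 at y=0.02
  s range [-0.1147 -0.1099 -0.0918  0.0868  0.0896  0.0924]
lean [ 0.5525 -0.1278  0.0904] [-0.019   0.6288  0.7773] 0.0008195379619039134 420 deg 38.98239425027062 s [-0.0861 -0.0844  0.098   0.0985]
  base [ 0.5541 -0.1828  0.0224]
```

```bash
cat > d.py <<'E'
# usage: d.py x y z theta [yaw]  (tool pitch about tool y, + = pointing to rack +y)
import sys; from h import *
def go(x,y,z,th,yaw=1.61):
    o=bot.observe(); C=rot(o['tool_rot']); p=o['position']
    T=R.from_euler('xyz',[np.pi,0,yaw]).as_matrix()@R.from_euler('y',th).as_matrix()
    print('clock %.2f'%o['clock'],'pos',p.round(4),'f',o['force'].round(1),'w',round(o['grip_width'],4),'q',o['qpos'].round(2))
    print('shift tool mm',((np.array([x,y,z])-p)@C*1000).round(1),'rotvec',R.from_matrix(C.T@T).as_rotvec().round(4))
    print('shift in target frame',((np.array([x,y,z])-p)@T*1000).round(1))
if __name__=='__main__': go(*map(float,sys.argv[1:]))
E
python3 -m inch '[{"dz":-10,"rz":0.1134},{"dz":-10,"rz":0.1134},{"dz":-10,"rz":0.1134},{"dz":-10,"rz":0.1134},{"dz":-10,"rz":0.1134},{"dz":-10,"rz":0.1134},{"dz":-10,"rz":0.1134},{"dz":-10,"rz":0.1134},{"dz":-10,"rz":0.1134},{"dz":-10,"rz":0.1134}]' 60
python3 d.py 0.548 -0.011 0.33 0
```

```text
clock 1.20 pos [0.2421 0.5762 0.2313] f [-0.4  0.7 -0.8] w 0.0855 q [-1.24  0.52 -0.04  1.6   0.02  1.02 -0.11]
shift tool mm [-509.5 -422.9  -98.7] rotvec [-0.     -0.      1.1338]
shift in target frame [-598.7  282.6  -98.7]schema error: expected keys dx, dy, dz, rx, ry, rz, hand
```

```bash
python3 -m inch '[{"dx":0,"dy":0,"dz":-10,"rx":0,"ry":0,"rz":0.1134,"hand":-1},{"dx":0,"dy":0,"dz":-10,"rx":0,"ry":0,"rz":0.1134,"hand":-1},{"dx":0,"dy":0,"dz":-10,"rx":0,"ry":0,"rz":0.1134,"hand":-1},{"dx":0,"dy":0,"dz":-10,"rx":0,"ry":0,"rz":0.1134,"hand":-1},{"dx":0,"dy":0,"dz":-10,"rx":0,"ry":0,"rz":0.1134,"hand":-1},{"dx":0,"dy":0,"dz":-10,"rx":0,"ry":0,"rz":0.1134,"hand":-1},{"dx":0,"dy":0,"dz":-10,"rx":0,"ry":0,"rz":0.1134,"hand":-1},{"dx":0,"dy":0,"dz":-10,"rx":0,"ry":0,"rz":0.1134,"hand":-1},{"dx":0,"dy":0,"dz":-10,"rx":0,"ry":0,"rz":0.1134,"hand":-1},{"dx":0,"dy":0,"dz":-10,"rx":0,"ry":0,"rz":0.1134,"hand":-1}]' 60
python3 d.py 0.548 -0.011 0.33 0
```

```text
clock: 2.2
position: [0.2421, 0.5761, 0.3317]
tool_rot: [-3.142, 0.0, 1.605]
force: [0.5, -0.6, -0.2]
grip_width: 0.0856
clock 2.20 pos [0.2421 0.5761 0.3317] f [ 0.5 -0.6 -0.2] w 0.0856 q [-1.43  0.45  0.24  1.48 -0.11  1.23 -1.14]
shift tool mm [-597.3  285.6    1.7] rotvec [-0.      0.     -0.0048]
shift in target frame [-598.7  282.7    1.7]
```

```bash
python3 -m inch '[{"dx":-30,"dy":14,"dz":0,"rx":0,"ry":0,"rz":0,"hand":-1},{"dx":-30,"dy":14,"dz":0,"rx":0,"ry":0,"rz":0,"hand":-1},{"dx":-30,"dy":14,"dz":0,"rx":0,"ry":0,"rz":0,"hand":-1},{"dx":-30,"dy":14,"dz":0,"rx":0,"ry":0,"rz":0,"hand":-1},{"dx":-30,"dy":14,"dz":0,"rx":0,"ry":0,"rz":0,"hand":-1},{"dx":-30,"dy":14,"dz":0,"rx":0,"ry":0,"rz":0,"hand":-1},{"dx":-30,"dy":14,"dz":0,"rx":0,"ry":0,"rz":0,"hand":-1},{"dx":-30,"dy":14,"dz":0,"rx":0,"ry":0,"rz":0,"hand":-1},{"dx":-30,"dy":14,"dz":0,"rx":0,"ry":0,"rz":0,"hand":-1},{"dx":-30,"dy":14,"dz":0,"rx":0,"ry":0,"rz":0,"hand":-1}]'
python3 -m inch '[{"dx":-30,"dy":14,"dz":0,"rx":0,"ry":0,"rz":0,"hand":-1},{"dx":-30,"dy":14,"dz":0,"rx":0,"ry":0,"rz":0,"hand":-1},{"dx":-30,"dy":14,"dz":0,"rx":0,"ry":0,"rz":0,"hand":-1},{"dx":-30,"dy":14,"dz":0,"rx":0,"ry":0,"rz":0,"hand":-1},{"dx":-30,"dy":14,"dz":0,"rx":0,"ry":0,"rz":0,"hand":-1},{"dx":-30,"dy":14,"dz":0,"rx":0,"ry":0,"rz":0,"hand":-1},{"dx":-30,"dy":14,"dz":0,"rx":0,"ry":0,"rz":0,"hand":-1},{"dx":-30,"dy":14,"dz":0,"rx":0,"ry":0,"rz":0,"hand":-1},{"dx":-30,"dy":14,"dz":0,"rx":0,"ry":0,"rz":0,"hand":-1},{"dx":-30,"dy":14,"dz":0,"rx":0,"ry":0,"rz":0,"hand":-1}]'
python3 -m inch '[{"dx":0,"dy":0,"dz":0,"rx":0,"ry":-0.085,"rz":0,"hand":-0.8},{"dx":0,"dy":0,"dz":0,"rx":0,"ry":-0.085,"rz":0,"hand":-0.8},{"dx":0,"dy":0,"dz":0,"rx":0,"ry":-0.085,"rz":0,"hand":-0.8},{"dx":0,"dy":0,"dz":0,"rx":0,"ry":-0.085,"rz":0,"hand":-0.8},{"dx":0,"dy":0,"dz":0,"rx":0,"ry":-0.085,"rz":0,"hand":-0.8},{"dx":0,"dy":0,"dz":0,"rx":0,"ry":-0.085,"rz":0,"hand":-0.8},{"dx":0,"dy":0,"dz":0,"rx":0,"ry":-0.085,"rz":0,"hand":-0.8},{"dx":0,"dy":0,"dz":0,"rx":0,"ry":-0.085,"rz":0,"hand":-0.8},{"dx":0,"dy":0,"dz":0,"rx":0,"ry":0,"rz":0,"hand":-0.8}]'
python3 d.py 0.5518 -0.1053 0.1174 -0.681
```

```text
clock: 3.2
position: [0.3941, 0.2806, 0.3315]
tool_rot: [3.141, -0.0, 1.61]
force: [0.9, 0.6, 1.4]
grip_width: 0.0852
clock: 4.2
position: [0.5458, -0.0136, 0.3314]
tool_rot: [3.141, -0.0, 1.61]
force: [0.8, 0.7, 0.3]
grip_width: 0.0854
clock: 5.1
position: [0.5452, -0.0102, 0.33]
tool_rot: [-3.139, 0.683, 1.616]
force: [-0.1, 0.8, 0.1]
grip_width: 0.0771
clock 5.10 pos [ 0.5452 -0.0102  0.33  ] f [-0.1  0.8  0.1] w 0.0771 q [-0.94  0.5   0.7   1.74  0.38  1.21 -0.4 ]
shift tool mm [ 60.2   3.  225.1] rotvec [0.0005 0.0018 0.0044]
shift in target frame [ 59.8   2.9 225.2]
```

```bash
python3 -m inch '[{"dx":15,"dy":0.7,"dz":0,"rx":0,"ry":0,"rz":0,"hand":-0.8},{"dx":15,"dy":0.7,"dz":0,"rx":0,"ry":0,"rz":0,"hand":-0.8},{"dx":15,"dy":0.7,"dz":0,"rx":0,"ry":0,"rz":0,"hand":-0.8},{"dx":15,"dy":0.7,"dz":0,"rx":0,"ry":0,"rz":0,"hand":-0.8},{"dx":0,"dy":0,"dz":25,"rx":0,"ry":0,"rz":0,"hand":-0.8},{"dx":0,"dy":0,"dz":25,"rx":0,"ry":0,"rz":0,"hand":-0.8},{"dx":0,"dy":0,"dz":25,"rx":0,"ry":0,"rz":0,"hand":-0.8},{"dx":0,"dy":0,"dz":25,"rx":0,"ry":0,"rz":0,"hand":-0.8},{"dx":0,"dy":0,"dz":20,"rx":0,"ry":0,"rz":0,"hand":-0.8},{"dx":0,"dy":0,"dz":0,"rx":0,"ry":0,"rz":0,"hand":-0.8}]'
python3 d.py 0.5518 -0.1053 0.1174 -0.681
python3 - <<'E'
from h import *
p,d=bot.grab_frame('side'); save('side1',p,(280,80,440,290),2.8)
E
```

```text
clock: 6.1
position: [0.5482, -0.0424, 0.1987]
tool_rot: [-3.138, 0.681, 1.609]
force: [0.1, -0.2, 1.5]
grip_width: 0.0768
clock 6.10 pos [ 0.5482 -0.0424  0.1987] f [ 0.1 -0.2  1.5] w 0.0768 q [-0.84  0.67  0.65  1.88  0.35  0.91 -0.48]
shift tool mm [  2.3   1.5 102.8] rotvec [-0.0035  0.0002 -0.0005]
shift in target frame [  2.2   1.1 102.8]
```

View pics/side1.png

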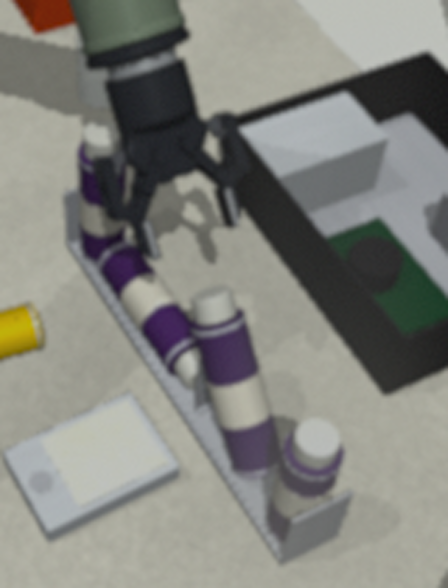

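The fingers (crop (148,240) and (232,205)) straddle the leaning can's axis and its cap at (213,300). Continuing down the axis.

```bash
python3 -m inch '[{"dx":2,"dy":1.3,"dz":10,"rx":0,"ry":0,"rz":0,"hand":-0.8},{"dx":0,"dy":0,"dz":15,"rx":0,"ry":0,"rz":0,"hand":-0.8},{"dx":0,"dy":0,"dz":15,"rx":0,"ry":0,"rz":0,"hand":-0.8},{"dx":0,"dy":0,"dz":15,"rx":0,"ry":0,"rz":0,"hand":-0.8},{"dx":0,"dy":0,"dz":15,"rx":0,"ry":0,"rz":0,"hand":-0.8},{"dx":0,"dy":0,"dz":15,"rx":0,"ry":0,"rz":0,"hand":-0.8},{"dx":0,"dy":0,"dz":10,"rx":0,"ry":0,"rz":0,"hand":-0.8},{"dx":0,"dy":0,"dz":6,"rx":0,"ry":0,"rz":0,"hand":-0.8},{"dx":0,"dy":0,"dz":0,"rx":0,"ry":0,"rz":0,"hand":-0.8}]'
python3 d.py 0.5518 -0.1053 0.1174 -0.681
python3 -m inch '[{"dx":0,"dy":0,"dz":0,"rx":0,"ry":0,"rz":0,"hand":0.2},{"dx":0,"dy":0,"dz":0,"rx":0,"ry":0,"rz":0,"hand":0.6},{"dx":0,"dy":0,"dz":0,"rx":0,"ry":0,"rz":0,"hand":0.6},{"dx":0,"dy":0,"dz":0,"rx":0,"ry":0,"rz":0,"hand":0.6},{"dx":0,"dy":0,"dz":0,"rx":0,"ry":0,"rz":0,"hand":0.6},{"dx":0,"dy":0,"dz":0,"rx":0,"ry":0,"rz":0,"hand":0.6}]' 50
```

```text
clock: 7.05
position: [0.5529, -0.1031, 0.1202]
tool_rot: [-3.141, 0.68, 1.61]
force: [0.1, 0.9, -0.3]
grip_width: 0.0769
clock 7.05 pos [ 0.5529 -0.1031  0.1202] f [ 0.1  0.9 -0.3] w 0.0769 q [-0.73  0.8   0.63  1.94  0.37  0.68 -0.49]
shift tool mm [ 0.1 -1.2  3.6] rotvec [-0.0004 -0.0008 -0.0002]
shift in target frame [ 0.1 -1.2  3.6]
clock: 7.65
position: [0.5532, -0.1026, 0.1208]
tool_rot: [3.141, 0.68, 1.61]
force: [-0.7, 2.9, 5.8]
grip_width: 0.0507
```

```bash
python3 - <<'E'
from h import *
p,d=bot.grab_frame('side'); save('side2',p,(280,80,440,290),2.8)
E
python3 d.py 0.5518 -0.1053 0.1174 -0.681
```

```text
clock 7.70 pos [ 0.5532 -0.1026  0.1208] f [-0.3  3.4  6.5] w 0.0506 q [-0.73  0.8   0.63  1.94  0.37  0.68 -0.49]
shift tool mm [ 0.1 -1.5  4.3] rotvec [ 0.0006 -0.0013 -0.0002]
shift in target frame [ 0.1 -1.5  4.3]
```

View pics/side2.png

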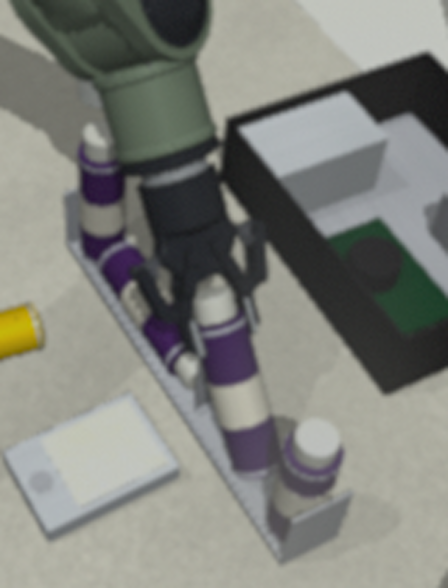

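Gripped: the opening is 50.6 mm and the fingers are on the body below the cap at crop (220,330). Next I lift slightly and rotate about the can's base.

```bash
python3 -m inch '[{"dx":-2.5,"dy":0,"dz":-3.1,"rx":0,"ry":0,"rz":0,"hand":0.6},{"dx":-2.5,"dy":0,"dz":-3.1,"rx":0,"ry":0,"rz":0,"hand":0.6},{"dx":0,"dy":0,"dz":0,"rx":0,"ry":0,"rz":0,"hand":0.6}]'
python3 -m inch '[{"dx":-8.6,"dy":0,"dz":0.3,"rx":0,"ry":0.068,"rz":0,"hand":0.6},{"dx":-8.6,"dy":0,"dz":0.3,"rx":0,"ry":0.068,"rz":0,"hand":0.6},{"dx":-8.6,"dy":0,"dz":0.3,"rx":0,"ry":0.068,"rz":0,"hand":0.6},{"dx":-8.6,"dy":0,"dz":0.3,"rx":0,"ry":0.068,"rz":0,"hand":0.6},{"dx":-8.6,"dy":0,"dz":0.3,"rx":0,"ry":0.068,"rz":0,"hand":0.6},{"dx":-8.6,"dy":0,"dz":0.3,"rx":0,"ry":0.068,"rz":0,"hand":0.6},{"dx":-8.6,"dy":0,"dz":0.3,"rx":0,"ry":0.068,"rz":0,"hand":0.6},{"dx":-8.6,"dy":0,"dz":0.3,"rx":0,"ry":0.068,"rz":0,"hand":0.6},{"dx":-8.6,"dy":0,"dz":0.3,"rx":0,"ry":0.068,"rz":0,"hand":0.6},{"dx":-8.6,"dy":0,"dz":0.3,"rx":0,"ry":0.068,"rz":0,"hand":0.6}]'
python3 -m inch '[{"dx":0,"dy":0,"dz":0,"rx":0,"ry":0,"rz":0,"hand":0.6}]'
cat > look.py <<'E'
import sys; from fit import *
np.set_printoptions(precision=4,suppress=True,linewidth=160)
tag=sys.argv[1]; ymin,ymax,zmax=map(float,sys.argv[2:5]); a=np.array([float(v) for v in sys.argv[5:8]]); th=float(sys.argv[8])
for n in ('side','top'):
    p,dd=bot.grab_frame(n); np.savez(f'{n}_{tag}.npz',p=p,d=dd)
    if n=='side': save('side_'+tag,p,(280,80,440,290),2.8)
    P=cloud(n,dd).reshape(-1,3); P=P[np.isfinite(P[:,2])]
    P=P[(P[:,0]>.5)&(P[:,0]<.6)&(P[:,1]>ymin)&(P[:,1]<ymax)&(P[:,2]>.012)&(P[:,2]<zmax)]
    a0=a; d0=np.array([-.039*np.sin(th),np.sin(th),np.cos(th)])
    for i in range(5):
        s=(P-a0)@d0; rr=np.linalg.norm(P-a0-np.outer(s,d0),axis=1); k=P[rr<(.036 if i==0 else .032)]
        if len(k)<20: break
        a0,d0,e=axisfit(k,a0,d0,.026)
    t=(0.004-a0[2])/d0[2]
    print(n,len(k),'axis pt',a0,'d',d0,'deg',np.degrees(np.arctan2(d0[1],d0[2])).round(1),'at z.004',a0+t*d0,'e',round(e,4))
E
python3 look.py b -0.22 -0.14 .14 0.555 -0.183 0.09 0
python3 d.py 0.5546 -0.192 0.134 0
```

```text
clock: 8.0
position: [0.553, -0.103, 0.1289]
tool_rot: [3.141, 0.68, 1.609]
force: [0.2, -0.1, -2.3]
grip_width: 0.051
clock: 9.0
position: [0.5558, -0.1831, 0.1569]
tool_rot: [3.141, -0.003, 1.61]
force: [-0.5, 0.2, -3.0]
grip_width: 0.0508
clock: 9.1
position: [0.5551, -0.1866, 0.1567]
tool_rot: [3.141, -0.001, 1.604]
force: [-0.3, -0.2, -3.1]
grip_width: 0.051
side 373 axis pt [ 0.5545 -0.1853  0.09  ] d [ 0.0035 -0.0064  1.    ] deg -0.4 at z.004 [ 0.5542 -0.1847  0.004 ] e 0.0007
top 59 axis pt [ 0.5534 -0.1858  0.09  ] d [ 0.0112 -0.0034  0.9999] deg -0.2 at z.004 [ 0.5525 -0.1855  0.004 ] e 0.0004
clock 9.20 pos [ 0.5555 -0.1834  0.1563] f [-0.4  1.  -2.8] w 0.0506 q [ 0.11  0.55  0.16  1.78 -0.11  0.81  0.36]
shift tool mm [-8.6 -1.2 22.3] rotvec [-0.0006  0.0005 -0.0021]
shift in target frame [-8.6 -1.2 22.3]
```

View pics/side_b.png

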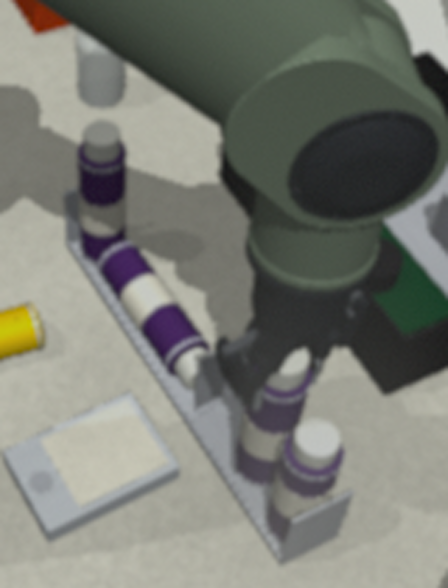

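Upright, held about 25 mm above the floor with a gap of about 9 mm to the short can. Lowering.

```bash
python3 -m inch '[{"dx":-2,"dy":0,"dz":4,"rx":0,"ry":0,"rz":0,"hand":0.6},{"dx":-2,"dy":0,"dz":4,"rx":0,"ry":0,"rz":0,"hand":0.6},{"dx":-2,"dy":0,"dz":4,"rx":0,"ry":0,"rz":0,"hand":0.6},{"dx":0,"dy":0,"dz":4,"rx":0,"ry":0,"rz":0,"hand":0.6},{"dx":0,"dy":0,"dz":3,"rx":0,"ry":0,"rz":0,"hand":0.6},{"dx":0,"dy":0,"dz":1,"rx":0,"ry":0,"rz":0,"hand":0.6},{"dx":0,"dy":0,"dz":1,"rx":0,"ry":0,"rz":0,"hand":0.6},{"dx":0,"dy":0,"dz":0,"rx":0,"ry":0,"rz":0,"hand":0.6}]'
python3 -m inch '[{"dx":0,"dy":0,"dz":1,"rx":0,"ry":0,"rz":0,"hand":0.6},{"dx":0,"dy":0,"dz":0,"rx":0,"ry":0,"rz":0,"hand":0.6}]'
python3 look.py c -0.22 -0.14 .12 0.555 -0.19 0.07 0
```

```text
clock: 10.0
position: [0.5563, -0.1885, 0.1355]
tool_rot: [-3.142, 0.0, 1.61]
force: [0.2, -0.1, -2.1]
grip_width: 0.0509
clock: 10.2
position: [0.5562, -0.1885, 0.1345]
tool_rot: [3.142, 0.0, 1.61]
force: [-0.2, -0.5, -1.8]
grip_width: 0.0508
side 316 axis pt [ 0.5558 -0.1871  0.07  ] d [ 0.0068 -0.0028  1.    ] deg -0.2 at z.004 [ 0.5553 -0.187   0.004 ] e 0.0007
top 57 axis pt [ 0.5547 -0.1889  0.07  ] d [-0.0646 -0.0145  0.9978] deg -0.8 at z.004 [ 0.559 -0.188  0.004] e 0.0009
```

```bash
for i in 1 2; do python3 -m inch '[{"dx":0,"dy":0,"dz":1,"rx":0,"ry":0,"rz":0,"hand":0.6},{"dx":0,"dy":0,"dz":0,"rx":0,"ry":0,"rz":0,"hand":0.6}]' | egrep 'pos|force'; done
```

```text
position: [0.5564, -0.1886, 0.1337]
force: [-0.0, 0.5, 1.7]
position: [0.5565, -0.1887, 0.1336]
force: [-5.1, 1.8, 17.5]
```

```bash
python3 -m inch '[{"dx":0,"dy":0,"dz":-1.3,"rx":0,"ry":0,"rz":0,"hand":0.6},{"dx":-2,"dy":0,"dz":0,"rx":0,"ry":0,"rz":0,"hand":0.6},{"dx":-2,"dy":0,"dz":0,"rx":0,"ry":0,"rz":0,"hand":0.6},{"dx":0,"dy":0,"dz":0,"rx":0,"ry":0,"rz":0,"hand":0.6}]' | egrep 'pos|force'
for i in 1 2 3; do python3 -m inch '[{"dx":-0.7,"dy":0,"dz":0,"rx":0,"ry":0,"rz":0,"hand":0.6},{"dx":0,"dy":0,"dz":0,"rx":0,"ry":0,"rz":0,"hand":0.6}]' | egrep 'pos|force'; done
```

```text
position: [0.5564, -0.1927, 0.1338]
force: [-0.6, 3.1, 2.1]
position: [0.5565, -0.1931, 0.1339]
force: [-0.6, 3.6, 4.6]
position: [0.5565, -0.1936, 0.1339]
force: [-1.8, 4.5, 6.0]
position: [0.5565, -0.1942, 0.134]
force: [-3.2, 3.8, 6.7]
```

```bash
python3 -m inch '[{"dx":0,"dy":0,"dz":-0.6,"rx":0,"ry":0,"rz":0,"hand":0.6},{"dx":0,"dy":0,"dz":0,"rx":0,"ry":0,"rz":0,"hand":0.6}]' | egrep 'pos|force'
for i in 1 2 3; do python3 -m inch '[{"dx":-0.5,"dy":0,"dz":0,"rx":0,"ry":0,"rz":0,"hand":0.6},{"dx":0,"dy":0,"dz":0,"rx":0,"ry":0,"rz":0,"hand":0.6}]' | egrep 'pos|force'; done
python3 look.py d -0.22 -0.14 .12 0.555 -0.19 0.07 0
```

```text
position: [0.5564, -0.1946, 0.1343]
force: [0.2, 2.0, -1.4]
position: [0.5565, -0.1948, 0.1343]
force: [-0.3, 4.8, -0.7]
position: [0.5566, -0.1949, 0.1344]
force: [-0.8, 7.1, 0.6]
position: [0.5566, -0.195, 0.1344]
force: [-1.0, 10.3, 0.9]
side 289 axis pt [ 0.5561 -0.1929  0.07  ] d [ 0.0055 -0.0175  0.9998] deg -1.0 at z.004 [ 0.5558 -0.1917  0.004 ] e 0.0006
top 76 axis pt [ 0.5547 -0.1951  0.07  ] d [-0.0036 -0.0128  0.9999] deg -0.7 at z.004 [ 0.5549 -0.1942  0.004 ] e 0.0005
```

View pics/side_d.png

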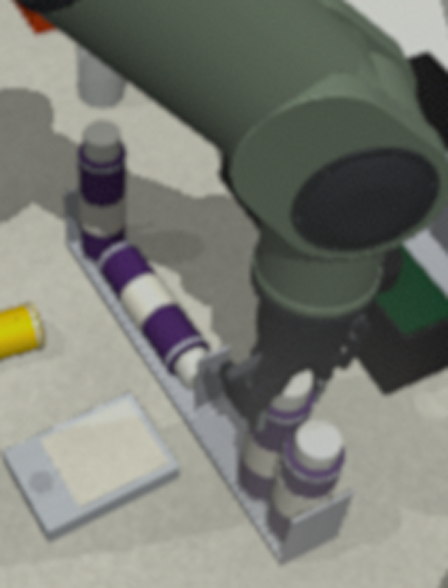

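Contact with the short can is clear: the y force rose to 10 N without motion. The can tips about 0.8° towards it, so I correct the tilt, set it down and release.

```bash
python3 -m inch '[{"dx":0.5,"dy":0,"dz":0,"rx":0,"ry":-0.012,"rz":0,"hand":0.6},{"dx":0,"dy":0,"dz":0,"rx":0,"ry":0,"rz":0,"hand":0.6}]' | egrep 'pos|force'
for i in 1 2 ; do python3 -m inch '[{"dx":0,"dy":0,"dz":0.5,"rx":0,"ry":0,"rz":0,"hand":0.6},{"dx":0,"dy":0,"dz":0,"rx":0,"ry":0,"rz":0,"hand":0.6}]' | egrep 'pos|force'; done
```

```text
position: [0.5565, -0.1948, 0.1342]
force: [-0.0, 6.5, -0.7]
position: [0.5566, -0.1948, 0.1339]
force: [-0.7, 8.9, 1.3]
position: [0.5567, -0.1949, 0.1337]
force: [-2.8, 8.5, 7.2]
```

```bash
python3 -m inch '[{"dx":0,"dy":0,"dz":0,"rx":0,"ry":0,"rz":0,"hand":-0.1},{"dx":0,"dy":0,"dz":0,"rx":0,"ry":0,"rz":0,"hand":-0.3},{"dx":0,"dy":0,"dz":0,"rx":0,"ry":0,"rz":0,"hand":-0.5},{"dx":0,"dy":0,"dz":0,"rx":0,"ry":0,"rz":0,"hand":-0.7},{"dx":0,"dy":0,"dz":0,"rx":0,"ry":0,"rz":0,"hand":-0.8}]'
python3 look.py e -0.22 -0.14 .12 0.555 -0.19 0.07 0
python3 d.py .5488 .05 .3 0
```

```text
clock: 13.7
position: [0.5565, -0.196, 0.1334]
tool_rot: [3.141, 0.012, 1.609]
force: [0.2, 0.5, 0.4]
grip_width: 0.077
side 286 axis pt [ 0.5557 -0.1921  0.07  ] d [-0.0055 -0.0056  1.    ] deg -0.3 at z.004 [ 0.5561 -0.1918  0.004 ] e 0.0006
top 47 axis pt [ 0.5543 -0.1946  0.07  ] d [0.0064 0.0063 1.    ] deg 0.4 at z.004 [ 0.5539 -0.195   0.004 ] e 0.0004
clock 13.80 pos [ 0.5565 -0.1958  0.1334] f [ 0.3  0.4 -0.6] w 0.0769 q [ 0.12  0.59  0.16  1.79 -0.11  0.76  0.37]
shift tool mm [ 243.9    1.9 -169.6] rotvec [-0.      0.0122 -0.0004]
shift in target frame [ 245.9    1.9 -166.6]
```

View pics/side_e.png

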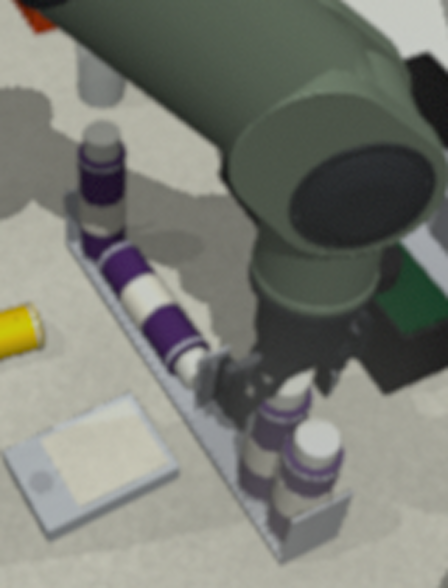

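Stands released next to the short can at crop (285,440). Retreating upwards and measuring again.

```bash
python3 -m inch '[{"dx":0,"dy":0,"dz":-8,"rx":0,"ry":0,"rz":0,"hand":-0.8},{"dx":0,"dy":0,"dz":-15,"rx":0,"ry":0,"rz":0,"hand":-0.8},{"dx":0,"dy":0,"dz":-20,"rx":0,"ry":0,"rz":0,"hand":-0.8},{"dx":0,"dy":0,"dz":-25,"rx":0,"ry":0.012,"rz":0,"hand":-0.8},{"dx":0,"dy":0,"dz":-30,"rx":0,"ry":0,"rz":0,"hand":-0.8},{"dx":0,"dy":0,"dz":-30,"rx":0,"ry":0,"rz":0,"hand":-0.8},{"dx":30,"dy":0,"dz":-30,"rx":0,"ry":0,"rz":0,"hand":-0.8},{"dx":40,"dy":0,"dz":0,"rx":0,"ry":0,"rz":0,"hand":-0.8},{"dx":40,"dy":0,"dz":0,"rx":0,"ry":0,"rz":0,"hand":-0.8},{"dx":40,"dy":0,"dz":0,"rx":0,"ry":0,"rz":0,"hand":-0.8}]'
python3 look.py f -0.22 -0.165 .155 0.555 -0.195 0.07 0
python3 - <<'E'
from fit import *
for n in('side','top'):
    z=np.load(n+'_f.npz'); P=cloud(n,z['d']).reshape(-1,3); P=P[np.isfinite(P[:,2])]
    P=P[(P[:,0]>.5)&(P[:,0]<.6)]
    for nm,zz,y0 in(('moved',.19,-.195),('short',.166,-.246),('tall',.19,.15)):
        q=P[(abs(P[:,2]-zz)<.005)&(abs(P[:,1]-y0)<.035)]
        if len(q)>20: print(n,nm,len(q),q[:,:2].mean(0).round(4),np.ptp(q[:,:2],axis=0).round(4),q[:,2].mean().round(4))
E
```

```text
clock: 14.8
position: [0.5504, -0.0435, 0.2923]
tool_rot: [3.141, -0.0, 1.609]
force: [1.3, 0.1, 0.3]
grip_width: 0.0772
side 421 axis pt [ 0.556  -0.1923  0.07  ] d [0.0016 0.0013 1.    ] deg 0.1 at z.004 [ 0.5559 -0.1924  0.004 ] e 0.0006
top 108 axis pt [ 0.5544 -0.1945  0.07  ] d [ 0.0056 -0.0009  1.    ] deg -0.0 at z.004 [ 0.554  -0.1945  0.004 ] e 0.0004
side moved 186 [ 0.5541 -0.1944] [0.0378 0.0389] 0.1903
side short 239 [ 0.5564 -0.2408] [0.0376 0.0535] 0.1661
side tall 112 [0.5414 0.1491] [0.0389 0.0402] 0.1904
top moved 179 [ 0.5538 -0.1939] [0.0391 0.0382] 0.1898
top short 184 [ 0.5554 -0.2434] [0.0382 0.0531] 0.1653
top tall 180 [0.541  0.1501] [0.0393 0.0395] 0.1898
```

View pics/side_f.png

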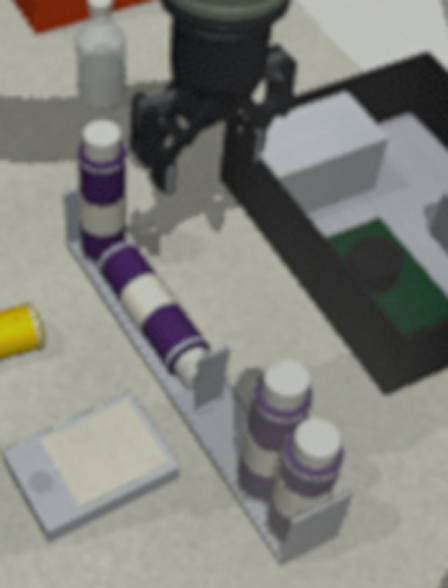

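Cap centres are 51 mm apart (the diameter is 52 mm) and the can is upright, so the first can is done. Now the lying can. First the hard drive's clearance, since the open fingers go low.

```bash
python3 - <<'E'
from fit import *
z=np.load('top_f.npz'); w=cloud('top',z['d']); np.set_printoptions(precision=3,suppress=True)
P=w.reshape(-1,3); P=P[np.isfinite(P[:,2])]
q=P[(P[:,2]>.018)&(P[:,2]<.034)&(P[:,0]>.33)&(P[:,0]<.512)&(P[:,1]>-.25)&(P[:,1]<.03)]
print('hdd',np.percentile(q,[0,1,50,99,100],axis=0))
for n in('side','top'):
    z=np.load(n+'_f.npz'); P=cloud(n,z['d']).reshape(-1,3); P=P[np.isfinite(P[:,2])]
    P=P[(P[:,0]>.5)&(P[:,0]<.59)&(P[:,2]>.02)&(P[:,2]<.066)]
    L=P[(P[:,1]>-.035)&(P[:,1]<.09)]
    a,d,e=axisfit(L,np.array([.546,.02,.03]),[.04,-1,0],.026); print(n,a,d,e)
    s=(P-a)@d; r=np.linalg.norm(P-a-np.outer(s,d),axis=1)
    b=s[(r>.022)&(r<.0285)]; b=b[(b<.1)&(b>-.11)]; print(np.percentile(b,[0,.5,1,2,5]))
    c=s[(r<.022)&(s>.05)&(s<.11)]; print('cap end',np.percentile(c,[90,98,100]) if len(c) else None)
E
python3 d.py .549 -.008 .017 .2
```

```text
clock 14.90 pos [ 0.5506 -0.0393  0.2921] f [ 0.6 -1.6 -0.3] w 0.0769 q [-0.14  0.35  0.14  1.73 -0.06  1.07  0.06]
shift tool mm [ 30.8  -0.4 275.2] rotvec [0.     0.198  0.0063]
shift in target frame [-23.9  -0.4 275.8]Traceback (most recent call last):
  File "<stdin>", line 5, in <module>
    return _quantile_unchecked(
        a, q, axis, out, overwrite_input, method, keepdims, weights)
    return _ureduce(a,
                    func=_quantile_ureduce_func,
    ...<5 lines>...
                    overwrite_input=overwrite_input,
                    method=method)
    r = func(a, **kwargs)
    result = _quantile(arr,
                       quantiles=q,
    ...<2 lines>...
                       out=out,
                       weights=wgt)
    slices_having_nans = np.isnan(arr[-1, ...])
                                  ~~~^^^^^^^^^
IndexError: index -1 is out of bounds for axis 0 with size 0
```

Run:
```python
from fit import *
np.set_printoptions(precision=4,suppress=True)
P=cloud('top',np.load('top0.npz')['d']).reshape(-1,3); P=P[np.isfinite(P[:,2])]
q=P[(P[:,2]>.018)&(P[:,2]<.034)&(P[:,0]>.33)&(P[:,0]<.512)&(P[:,1]>-.25)&(P[:,1]<.03)]
print('hdd',np.percentile(q,[0,1,50,99,100],axis=0))
for f in('side_f','top0','side0'):
    P=cloud(f[:4].strip('_0'),np.load(f+'.npz')['d']).reshape(-1,3); P=P[np.isfinite(P[:,2])]
    P=P[(P[:,0]>.5)&(P[:,0]<.59)&(P[:,2]>.02)&(P[:,2]<.066)]
    L=P[(P[:,1]>-.035)&(P[:,1]<.09)]
    a,d,e=axisfit(L,np.array([.546,.02,.03]),[.04,-1,0],.026); print(f,a,d,e)
    s=(P-a)@d; r=np.linalg.norm(P-a-np.outer(s,d),axis=1)
    b=s[(r>.022)&(r<.0285)]; h,ed=np.histogram(b,np.arange(-.12,-.08,.002)); print(h)
    c=s[(r<.022)&(s>.05)&(s<.11)]; h,ed=np.histogram(c,np.arange(.06,.11,.002)); print(h)
```

```text
hdd [[ 0.3318 -0.1619  0.0187]
 [ 0.3329 -0.1583  0.0204]
 [ 0.4043 -0.107   0.0264]
 [ 0.4773 -0.0575  0.0322]
 [ 0.4803 -0.0543  0.0337]]
side_f [0.547  0.02   0.0308] [ 0.0499 -0.9987 -0.0035] 0.001170285705294915
[1 2 1 2 5 7 2 1 0 0 0 0 1 7 8 8 9 7 6]
[ 0  4  9  8  7  8  5 10  8  5  7  6  7  6  3 13  4  0  0  0  0  1  1  5]
top0 [0.5455 0.02   0.03  ] [ 0.044  -0.999  -0.0041] 0.0017093390680807848
[ 1  1  1  0  1  2  0  3  0  0  0  0  0  0 16  8 10 12 13]
[ 0  1  0  0 10  4 11 13  5  7 11  6  2  8  8  0  8  0  0  0  0  0  0  4]
side0 [0.547 0.02  0.031] [ 0.0515 -0.9987  0.0008] 0.001177843665086156
[ 2  2  3  2  3  8  3  0  0  0  0  0  2  4  5  7 10 11  7]
[ 0  0  7  7  5  8  9  5  6  5  5  8  4  8  4 16  2  0  0  0  0  1  1  4]
```

```bash
python3 -m inch '[{"dx":17,"dy":-1,"dz":20,"rx":0,"ry":0,"rz":0,"hand":-0.8},{"dx":17,"dy":-1,"dz":25,"rx":0,"ry":0,"rz":0,"hand":-0.8},{"dx":0,"dy":-1,"dz":30,"rx":0,"ry":0,"rz":0,"hand":-0.8},{"dx":0,"dy":0,"dz":30,"rx":0,"ry":0,"rz":0,"hand":-0.8},{"dx":0,"dy":0,"dz":30,"rx":0,"ry":0.05,"rz":0,"hand":-0.8},{"dx":0,"dy":0,"dz":20,"rx":0,"ry":0.05,"rz":0,"hand":-0.8},{"dx":0,"dy":0,"dz":20,"rx":0,"ry":0.05,"rz":0,"hand":-0.8},{"dx":0,"dy":0,"dz":10,"rx":0,"ry":0.05,"rz":0,"hand":-0.8},{"dx":0,"dy":0,"dz":0,"rx":0,"ry":0,"rz":0,"hand":-0.8}]'
python3 d.py .5475 -.005 .018 .2
```

```text
clock: 15.8
position: [0.5455, -0.0083, 0.1057]
tool_rot: [-3.139, -0.201, 1.607]
force: [-0.5, 0.2, 0.9]
grip_width: 0.0767
clock 15.80 pos [ 0.5455 -0.0083  0.1057] f [-0.5  0.2  0.9] w 0.0767 q [ 0.06  0.59 -0.04  1.9  -0.28  0.69  0.28]
shift tool mm [-14.3   2.3  86.6] rotvec [-0.0015 -0.0008 -0.0034]
shift in target frame [-14.2   2.1  86.6]
```

```bash
python3 -m inch '[{"dx":-7,"dy":1,"dz":5,"rx":0,"ry":0,"rz":0,"hand":-0.8},{"dx":-7,"dy":1,"dz":10,"rx":0,"ry":0,"rz":0,"hand":-0.8},{"dx":0,"dy":0,"dz":15,"rx":0,"ry":0,"rz":0,"hand":-0.8},{"dx":0,"dy":0,"dz":15,"rx":0,"ry":0,"rz":0,"hand":-0.8},{"dx":0,"dy":0,"dz":10,"rx":0,"ry":0,"rz":0,"hand":-0.8},{"dx":0,"dy":0,"dz":10,"rx":0,"ry":0,"rz":0,"hand":-0.8},{"dx":0,"dy":0,"dz":10,"rx":0,"ry":0,"rz":0,"hand":-0.8},{"dx":0,"dy":0,"dz":6,"rx":0,"ry":0,"rz":0,"hand":-0.8},{"dx":0,"dy":0,"dz":4,"rx":0,"ry":0,"rz":0,"hand":-0.8},{"dx":0,"dy":0,"dz":0,"rx":0,"ry":0,"rz":0,"hand":-0.8}]'
python3 d.py .5475 -.005 .018 .2
python3 - <<'E'
from h import *
p,d=bot.grab_frame('side'); save('side_g',p,(280,80,440,290),2.8)
E
```

```text
clock: 16.8
position: [0.5479, -0.0033, 0.0202]
tool_rot: [-3.141, -0.2, 1.61]
force: [0.5, 0.5, 0.9]
grip_width: 0.0769
clock 16.80 pos [ 0.5479 -0.0033  0.0202] f [0.5 0.5 0.9] w 0.0769 q [ 0.07  0.73 -0.08  1.92 -0.3   0.52  0.32]
shift tool mm [-2.1 -0.5  1.8] rotvec [-0.0004  0.     -0.0003]
shift in target frame [-2.1 -0.5  1.8]
```

View pics/side_g.png

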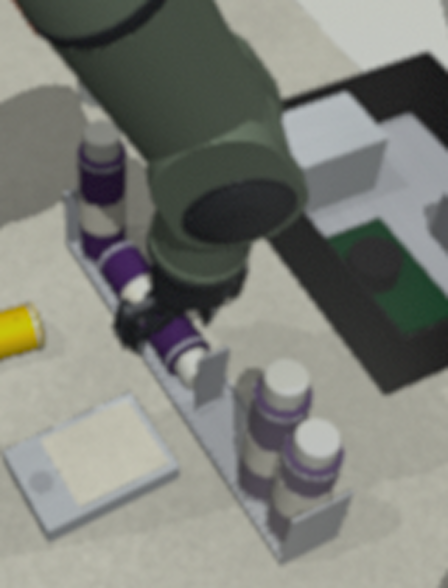

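The gripper straddles the lying can at about crop (155,315) with no contact. Lowering 2 mm and closing.

```bash
python3 -m inch '[{"dx":0,"dy":0,"dz":2,"rx":0,"ry":0,"rz":0,"hand":-0.5},{"dx":0,"dy":0,"dz":0,"rx":0,"ry":0,"rz":0,"hand":0},{"dx":0,"dy":0,"dz":0,"rx":0,"ry":0,"rz":0,"hand":0.6},{"dx":0,"dy":0,"dz":0,"rx":0,"ry":0,"rz":0,"hand":0.6},{"dx":0,"dy":0,"dz":0,"rx":0,"ry":0,"rz":0,"hand":0.6},{"dx":0,"dy":0,"dz":0,"rx":0,"ry":0,"rz":0,"hand":0.6}]' 60
python3 d.py .5475 -.005 .018 .2
```

```text
clock: 17.45
position: [0.5481, -0.0031, 0.0191]
tool_rot: [3.141, -0.2, 1.61]
force: [-2.4, -1.3, 7.2]
grip_width: 0.0508
clock 17.45 pos [ 0.5481 -0.0031  0.0191] f [-2.4 -1.3  7.2] w 0.0508 q [ 0.07  0.74 -0.08  1.92 -0.3   0.52  0.32]
shift tool mm [-2.1 -0.7  0.7] rotvec [ 0.0003  0.     -0.0001]
shift in target frame [-2.1 -0.7  0.7]
```

Gripped. Lift 15 mm while easing 6 mm away from the tall can, then start rotating about the base.

```bash
python3 -m inch '[{"dx":-1,"dy":0,"dz":-5.3,"rx":0,"ry":0,"rz":0,"hand":0.6},{"dx":-1,"dy":0,"dz":-5.3,"rx":0,"ry":0,"rz":0,"hand":0.6},{"dx":-1,"dy":0,"dz":-5.3,"rx":0,"ry":0,"rz":0,"hand":0.6},{"dx":1.4,"dy":0,"dz":-9.6,"rx":0,"ry":-0.0825,"rz":0,"hand":0.6},{"dx":1.4,"dy":0,"dz":-9.6,"rx":0,"ry":-0.0825,"rz":0,"hand":0.6},{"dx":1.4,"dy":0,"dz":-9.6,"rx":0,"ry":-0.0825,"rz":0,"hand":0.6},{"dx":1.4,"dy":0,"dz":-9.6,"rx":0,"ry":-0.0825,"rz":0,"hand":0.6},{"dx":1.4,"dy":0,"dz":-9.6,"rx":0,"ry":-0.0825,"rz":0,"hand":0.6},{"dx":0,"dy":0,"dz":0,"rx":0,"ry":0,"rz":0,"hand":0.6}]'
python3 d.py .548 -.0764 .12 -.708
python3 - <<'E'
from h import *
p,d=bot.grab_frame('side'); save('side_h',p,(280,80,440,290),2.8)
E
```

```text
clock: 18.35
position: [0.5486, 0.0005, 0.0822]
tool_rot: [3.141, 0.214, 1.616]
force: [0.1, 0.5, -4.4]
grip_width: 0.0501
clock 18.35 pos [5.486e-01 5.000e-04 8.220e-02] f [ 0.1  0.5 -4.4] w 0.0501 q [-0.49  0.66  0.36  1.93 -0.01  0.61 -0.14]
shift tool mm [-83.1  -4.1 -20.7] rotvec [ 0.0038 -0.494   0.0055]
shift in target frame [-83.   -3.6  21.2]
```

View pics/side_h.png

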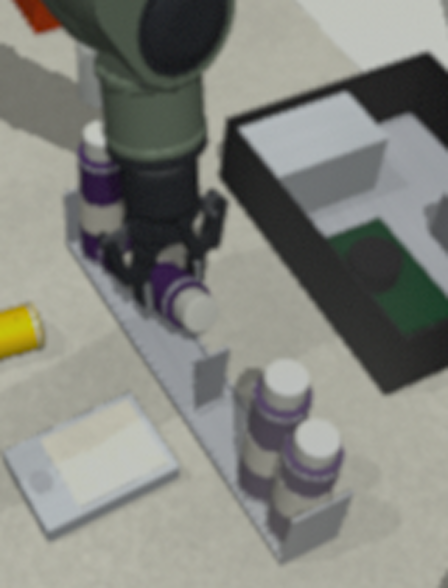

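Cap raised to crop (195,305), above and clear of the divider (210,375). Continuing the rotation while shifting towards the divider.

```bash
python3 -m inch '[{"dx":-13.3,"dy":0,"dz":-6.5,"rx":0,"ry":-0.0825,"rz":0,"hand":0.6},{"dx":-13,"dy":0,"dz":-5.2,"rx":0,"ry":-0.0825,"rz":0,"hand":0.6},{"dx":-12.5,"dy":0,"dz":-4.1,"rx":0,"ry":-0.0825,"rz":0,"hand":0.6},{"dx":-12,"dy":0,"dz":-2.9,"rx":0,"ry":-0.0825,"rz":0,"hand":0.6},{"dx":-11.5,"dy":0,"dz":-1.9,"rx":0,"ry":-0.0825,"rz":0,"hand":0.6},{"dx":-10.8,"dy":0,"dz":-0.8,"rx":0,"ry":-0.0825,"rz":0,"hand":0.6},{"dx":0,"dy":0,"dz":0,"rx":0,"ry":0,"rz":0,"hand":0.6}]'
python3 look.py i -0.11 0.06 .2 0.549 -0.03 0.10 -0.66
python3 d.py .548 -.0764 .12 -.708
```

```text
clock: 19.1
position: [0.55, -0.063, 0.1293]
tool_rot: [-3.139, 0.709, 1.612]
force: [0.4, 1.5, -4.1]
grip_width: 0.0499
side 558 axis pt [ 0.5493 -0.0273  0.1021] d [ 0.0829 -0.5943  0.7999] deg -36.6 at z.004 [0.5391 0.0456 0.004 ] e 0.0047
top 608 axis pt [ 0.5495 -0.0254  0.1037] d [ 0.0055 -0.6962  0.7178] deg -44.1 at z.004 [0.5488 0.0713 0.004 ] e 0.004
clock 19.20 pos [ 0.5501 -0.0635  0.1297] f [-0.6 -0.3 -3.8] w 0.0501 q [-0.85  0.83  0.72  1.92  0.26  0.73 -0.44]
shift tool mm [-3.5 -2.5 15.6] rotvec [-0.0017 -0.003  -0.0004]
shift in target frame [-3.4 -2.6 15.7]
```

View pics/side_i.png

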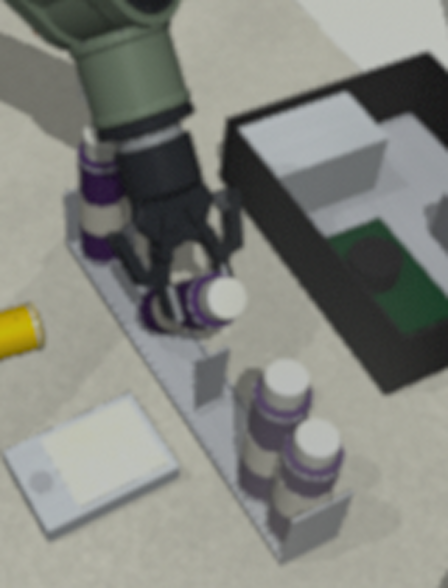

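```bash
cat > capfit.py <<'E'
import sys; from fit import *
np.set_printoptions(precision=4,suppress=True,linewidth=160)
tag=sys.argv[1]; by,bz,phi=map(float,sys.argv[2:5])
b=np.array([.549-.039*(by+.0477)+0.0,by,bz]); th=-phi
for n in('side','top'):
    P=cloud(n,np.load(f'{n}_{tag}.npz')['d']).reshape(-1,3); P=P[np.isfinite(P[:,2])]
    P=P[(P[:,0]>.5)&(P[:,0]<.6)&(P[:,2]>.014)]
    d=np.array([-.039*np.sin(th),np.sin(th),np.cos(th)]); d/=np.linalg.norm(d); a=b+.1*d
    for tol in (.012,.008,.005,.004):
        s=(P-b)@d; r=np.linalg.norm(P-b-np.outer(s,d),axis=1)
        m1=(abs(r-.026)<tol)&(s>0)&(s<.158); m2=(abs(r-.02)<tol*.7)&(s>.163)&(s<.184)
        Q=P[m1|m2]; rr=np.where(m1[m1|m2],.026,.02)
        B=np.linalg.svd(d[None])[2][1:]; a0=a;d0=d
        def f(x):
            aa=a0+B.T@x[:2]; dd=d0+B.T@x[2:]; dd=dd/np.linalg.norm(dd); q=Q-aa
            return np.linalg.norm(q-np.outer(q@dd,dd),axis=1)-rr
        x=least_squares(f,np.zeros(4),loss='cauchy',f_scale=.001).x
        a=a0+B.T@x[:2]; d=d0+B.T@x[2:]; d/=np.linalg.norm(d)
        s=(P-a)@d; r=np.linalg.norm(P-a-np.outer(s,d),axis=1)
        top=s[(r<.016)&(abs(s-.086)<.02)]
        tt=np.median(top) if len(top)>5 else np.nan
        b=a+d*((tt if np.isfinite(tt) else .086)-.186); a=b+.1*d
    print(n,len(Q),'base',b,'d',d,'lean deg',np.degrees(np.arctan2(-d[1],d[2])).round(2),'topN',len(top),'res',np.median(abs(f(x))).round(4),'bodyN',m1.sum(),'capN',m2.sum())
E
python3 capfit.py i .0175 .0455 .663
```

```text
side 334 base [0.5459 0.0176 0.0445] d [ 0.0353 -0.6131  0.7892] lean deg 37.84 topN 115 res 0.0004 bodyN 278 capN 56
top 431 base [0.5446 0.0146 0.0433] d [ 0.0352 -0.6098  0.7918] lean deg 37.6 topN 88 res 0.0008 bodyN 340 capN 91
```

The fit matches the plan: lean 37.7°, base at y≈0.016, z≈0.044. Lowering to the floor and divider.

```bash
python3 -m inch '[{"dx":1.2,"dy":0,"dz":4.2,"rx":0,"ry":0,"rz":0,"hand":0.6},{"dx":1.2,"dy":0,"dz":4.2,"rx":0,"ry":0,"rz":0,"hand":0.6},{"dx":1.2,"dy":0,"dz":4.2,"rx":0,"ry":0,"rz":0,"hand":0.6},{"dx":1.2,"dy":0,"dz":4.2,"rx":0,"ry":0,"rz":0,"hand":0.6},{"dx":1.2,"dy":0,"dz":4.2,"rx":0,"ry":0,"rz":0,"hand":0.6},{"dx":0,"dy":0,"dz":0,"rx":0,"ry":0,"rz":0,"hand":0.6}]' |egrep 'pos|force'
for i in 1 2 ; do python3 -m inch '[{"dx":0.65,"dy":0,"dz":0.76,"rx":0,"ry":0,"rz":0,"hand":0.6},{"dx":0,"dy":0,"dz":0,"rx":0,"ry":0,"rz":0,"hand":0.6}]' | egrep 'pos|force'; done
```

```text
position: [0.5505, -0.0724, 0.1099]
force: [-0.8, -0.2, -3.6]
position: [0.5508, -0.0719, 0.1094]
force: [-1.0, 0.2, -2.5]
position: [0.5508, -0.072, 0.1084]
force: [-0.4, 1.0, -3.1]
```

```bash
for i in 1 2 3; do python3 -m inch '[{"dx":0.65,"dy":0,"dz":0.76,"rx":0,"ry":0,"rz":0,"hand":0.6},{"dx":0,"dy":0,"dz":0,"rx":0,"ry":0,"rz":0,"hand":0.6}]' | egrep 'pos|force'; done
python3 look.py j -0.11 0.06 .2 0.549 -0.03 0.10 -0.66 >/dev/null;python3 capfit.py j .007 .021 .663
```

```text
position: [0.5507, -0.072, 0.1073]
force: [0.8, 0.0, -2.6]
position: [0.5507, -0.0721, 0.1063]
force: [0.0, 0.2, -3.1]
position: [0.5507, -0.0722, 0.1054]
force: [0.7, -0.8, -2.4]
side 312 base [0.5468 0.0088 0.0204] d [ 0.0332 -0.6128  0.7896] lean deg 37.81 topN 109 res 0.0004 bodyN 260 capN 52
top 394 base [0.5455 0.0068 0.0197] d [ 0.0322 -0.6141  0.7885] lean deg 37.91 topN 84 res 0.0008 bodyN 314 capN 80
```

```bash
for i in 1 2; do python3 -m inch '[{"dx":0.65,"dy":0,"dz":0.76,"rx":0,"ry":0,"rz":0,"hand":0.6},{"dx":0,"dy":0,"dz":0,"rx":0,"ry":0,"rz":0,"hand":0.6}]' | egrep 'pos|force'; done
```

```text
position: [0.5507, -0.0725, 0.1047]
force: [-0.2, -2.1, 1.5]
position: [0.5507, -0.073, 0.1041]
force: [-0.4, -3.8, 8.7]
```

```bash
python3 -m inch '[{"dx":-0.6,"dy":0,"dz":-0.7,"rx":0,"ry":0,"rz":0,"hand":0.6},{"dx":-0.76,"dy":0,"dz":0.65,"rx":0,"ry":0,"rz":0,"hand":0.6},{"dx":0,"dy":0,"dz":0,"rx":0,"ry":0,"rz":0,"hand":0.6}]' | egrep 'pos|force'
for i in 1 2 3; do python3 -m inch '[{"dx":-0.76,"dy":0,"dz":0.65,"rx":0,"ry":0,"rz":0,"hand":0.6},{"dx":0,"dy":0,"dz":0,"rx":0,"ry":0,"rz":0,"hand":0.6}]' | egrep 'pos|force'; done
```

```text
position: [0.5508, -0.0732, 0.1043]
force: [-0.3, -1.2, 1.7]
position: [0.5509, -0.0739, 0.1042]
force: [0.5, 0.0, 0.4]
position: [0.5509, -0.0745, 0.104]
force: [-1.1, 4.8, -1.4]
position: [0.551, -0.0749, 0.1039]
force: [-2.5, 9.4, 2.1]
```

Both contacts are felt (floor, then divider at Fy 9 N). Releasing into the prop.

```bash
python3 -m inch '[{"dx":0.5,"dy":0,"dz":-0.3,"rx":0,"ry":0,"rz":0,"hand":0.2},{"dx":0,"dy":0,"dz":0,"rx":0,"ry":0,"rz":0,"hand":-0.1},{"dx":0,"dy":0,"dz":0,"rx":0,"ry":0,"rz":0,"hand":-0.3},{"dx":0,"dy":0,"dz":0,"rx":0,"ry":0,"rz":0,"hand":-0.5},{"dx":0,"dy":0,"dz":0,"rx":0,"ry":0,"rz":0,"hand":-0.8},{"dx":0,"dy":0,"dz":0,"rx":0,"ry":0,"rz":0,"hand":-0.8}]' | egrep 'pos|force|wid'
python3 look.py k -0.11 0.06 .2 0.549 -0.03 0.10 -0.66 >/dev/null;python3 capfit.py k .0045 .021 .663
```

```text
position: [0.5508, -0.0757, 0.1043]
force: [-1.2, 0.9, -0.6]
grip_width: 0.0762
side 313 base [0.547  0.0077 0.0204] d [ 0.0329 -0.6228  0.7817] lean deg 38.54 topN 112 res 0.0004 bodyN 264 capN 49
top 412 base [0.5454 0.0054 0.0195] d [ 0.0345 -0.6224  0.782 ] lean deg 38.52 topN 78 res 0.0008 bodyN 327 capN 85
```

View pics/side_k.png

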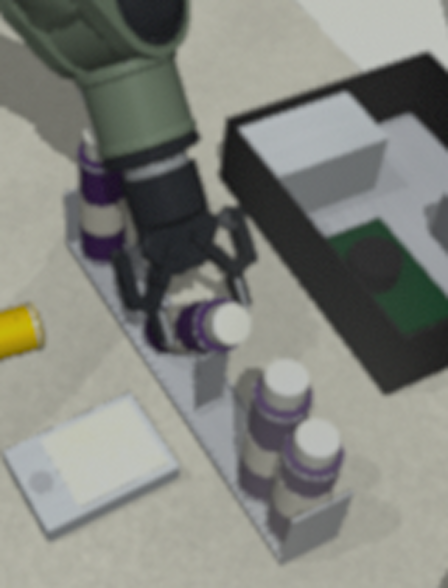

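Propped stably at 38.5°, with the cap at crop (228,325). I retreat along the tool, swing to the new angle, and regrasp near the cap.

```bash
python3 -m inch '[{"dx":0,"dy":0,"dz":-10,"rx":0,"ry":0,"rz":0,"hand":-0.8},{"dx":0,"dy":0,"dz":-20,"rx":0,"ry":0,"rz":0,"hand":-0.8},{"dx":0,"dy":0,"dz":-25,"rx":0,"ry":0,"rz":0,"hand":-0.8},{"dx":0,"dy":0,"dz":-30,"rx":0,"ry":0,"rz":0,"hand":-0.8},{"dx":0,"dy":0,"dz":-30,"rx":0,"ry":0,"rz":0,"hand":-0.8},{"dx":0,"dy":0,"dz":-30,"rx":0,"ry":0.06,"rz":0,"hand":-0.8},{"dx":0,"dy":0,"dz":-30,"rx":0,"ry":0.1,"rz":0,"hand":-0.8},{"dx":0,"dy":0,"dz":-20,"rx":0,"ry":0.1,"rz":0,"hand":-0.8},{"dx":0,"dy":0,"dz":0,"rx":0,"ry":0.1,"rz":0,"hand":-0.8},{"dx":0,"dy":0,"dz":0,"rx":0,"ry":0.1,"rz":0,"hand":-0.8}]'
python3 -m inch '[{"dx":-15,"dy":0,"dz":0,"rx":0,"ry":0.1,"rz":0,"hand":-0.8},{"dx":-15,"dy":0,"dz":0,"rx":0,"ry":0.1,"rz":0,"hand":-0.8},{"dx":-15,"dy":0,"dz":0,"rx":0,"ry":0.1,"rz":0,"hand":-0.8},{"dx":-15,"dy":0,"dz":0,"rx":0,"ry":0.1,"rz":0,"hand":-0.8},{"dx":-15,"dy":0,"dz":0,"rx":0,"ry":0.1,"rz":0,"hand":-0.8},{"dx":-15,"dy":0,"dz":0,"rx":0,"ry":0.1,"rz":0,"hand":-0.8},{"dx":-15,"dy":0,"dz":0,"rx":0,"ry":0.1,"rz":0,"hand":-0.8},{"dx":-15,"dy":0,"dz":0,"rx":0,"ry":0.05,"rz":0,"hand":-0.8},{"dx":0,"dy":0,"dz":0,"rx":0,"ry":0,"rz":0,"hand":-0.8}]'
python3 d.py .5506 -.0747 .1167 .5
```

```text
clock: 23.9
position: [0.5463, 0.0482, 0.257]
tool_rot: [3.139, 0.242, 1.611]
force: [-1.3, 0.1, -1.1]
grip_width: 0.0771
clock: 24.8
position: [0.5499, -0.0722, 0.2426]
tool_rot: [-3.139, -0.504, 1.604]
force: [-0.3, -0.1, 0.1]
grip_width: 0.0772
clock 24.80 pos [ 0.5499 -0.0722  0.2426] f [-0.3 -0.1  0.1] w 0.0772 q [ 0.05  0.54  0.35  1.71 -0.68  1.24  0.75]
shift tool mm [-63.    0.9 109. ] rotvec [ 0.0004 -0.0036 -0.005 ]
shift in target frame [-62.6   0.6 109.2]
```

```bash
python3 -m inch '[{"dx":-16,"dy":0,"dz":0,"rx":0,"ry":-0.002,"rz":-0.005,"hand":-0.8},{"dx":-16,"dy":0,"dz":0,"rx":0,"ry":0,"rz":0,"hand":-0.8},{"dx":-16,"dy":0,"dz":0,"rx":0,"ry":0,"rz":0,"hand":-0.8},{"dx":-15,"dy":0,"dz":0,"rx":0,"ry":0,"rz":0,"hand":-0.8},{"dx":0,"dy":0.5,"dz":12,"rx":0,"ry":0,"rz":0,"hand":-0.8},{"dx":0,"dy":0,"dz":12,"rx":0,"ry":0,"rz":0,"hand":-0.8},{"dx":0,"dy":0,"dz":0,"rx":0,"ry":0,"rz":0,"hand":-0.8}]'
python3 look.py l -0.11 0.06 .2 0.549 -0.03 0.10 -0.66 >/dev/null;python3 capfit.py l .0065 .020 .672
python3 d.py .5506 -.0747 .1167 .5
```

```text
clock: 25.5
position: [0.5525, -0.111, 0.1907]
tool_rot: [3.141, -0.502, 1.616]
force: [0.4, 0.0, 0.2]
grip_width: 0.0766
side 329 base [0.5468 0.0071 0.0207] d [ 0.0345 -0.62    0.7838] lean deg 38.34 topN 49 res 0.0004 bodyN 311 capN 18
top 785 base [0.5455 0.0047 0.0196] d [ 0.0336 -0.6181  0.7854] lean deg 38.2 topN 85 res 0.0008 bodyN 700 capN 85
clock 25.60 pos [ 0.553  -0.1121  0.1921] f [-0.   0.5 -0.2] w 0.0771 q [ 0.13  0.63  0.34  1.7  -0.7   1.2   0.86]
shift tool mm [-3.3 -0.9 84.2] rotvec [-0.0006 -0.0008  0.0055]
shift in target frame [-3.3 -1.  84.2]
```

View pics/side_l.png

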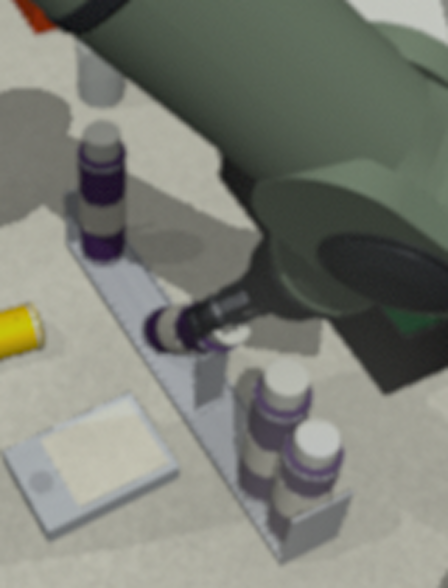

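Propped can at crop (190,330), fingers lined up over its cap, and the standing pair untouched. Moving in along the tool, watching the force.

```bash
python3 -m inch '[{"dx":-3,"dy":-0.5,"dz":12,"rx":0,"ry":0,"rz":0.003,"hand":-0.8},{"dx":0,"dy":0,"dz":12,"rx":0,"ry":0,"rz":0,"hand":-0.8},{"dx":0,"dy":0,"dz":12,"rx":0,"ry":0,"rz":0,"hand":-0.8},{"dx":0,"dy":0,"dz":12,"rx":0,"ry":0,"rz":0,"hand":-0.8},{"dx":0,"dy":0,"dz":8,"rx":0,"ry":0,"rz":0,"hand":-0.8},{"dx":0,"dy":0,"dz":0,"rx":0,"ry":0,"rz":0,"hand":-0.8}]' |egrep 'pos|force'
python3 -m inch '[{"dx":0,"dy":0,"dz":6,"rx":0,"ry":0,"rz":0,"hand":-0.8},{"dx":0,"dy":0,"dz":6,"rx":0,"ry":0,"rz":0,"hand":-0.8},{"dx":0,"dy":0,"dz":6,"rx":0,"ry":0,"rz":0,"hand":-0.8},{"dx":0,"dy":0,"dz":6,"rx":0,"ry":0,"rz":0,"hand":-0.8},{"dx":0,"dy":0,"dz":0,"rx":0,"ry":0,"rz":0,"hand":-0.8}]' |egrep 'pos|force'
python3 d.py .5506 -.0747 .1167 .5
```

```text
position: [0.5512, -0.0876, 0.1406]
force: [0.5, -0.1, 0.4]
position: [0.5509, -0.0764, 0.1199]
force: [-0.3, 0.0, 0.4]
clock 26.70 pos [ 0.5509 -0.0764  0.1199] f [-0.3  0.   0.4] w 0.0767 q [ 0.1   0.71  0.29  1.78 -0.77  1.05  0.91]
shift tool mm [-0.  -0.2  3.6] rotvec [-0.0008 -0.001   0.0018]
shift in target frame [-0.  -0.2  3.6]
```

```bash
python3 -m inch '[{"dx":0,"dy":0,"dz":3,"rx":0,"ry":0,"rz":0,"hand":-0.5},{"dx":0,"dy":0,"dz":0,"rx":0,"ry":0,"rz":0,"hand":0},{"dx":0,"dy":0,"dz":0,"rx":0,"ry":0,"rz":0,"hand":0.6},{"dx":0,"dy":0,"dz":0,"rx":0,"ry":0,"rz":0,"hand":0.6},{"dx":0,"dy":0,"dz":0,"rx":0,"ry":0,"rz":0,"hand":0.6},{"dx":0,"dy":0,"dz":0,"rx":0,"ry":0,"rz":0,"hand":0.6}]' 60
python3 look.py m -0.11 0.06 .2 0.549 -0.03 0.10 -0.66 >/dev/null;python3 capfit.py m .006 .020 .669; python3 d.py .5506 -.0747 .1167 .5
```

```text
clock: 27.3
position: [0.5511, -0.0756, 0.118]
tool_rot: [3.14, -0.5, 1.612]
force: [-1.2, -0.8, 1.1]
grip_width: 0.0506
side 267 base [0.5472 0.0076 0.0205] d [ 0.0275 -0.6225  0.7822] lean deg 38.51 topN 9 res 0.0004 bodyN 261 capN 6
top 611 base [0.5457 0.0055 0.0189] d [ 0.0321 -0.6209  0.7832] lean deg 38.41 topN 20 res 0.0009 bodyN 538 capN 73
clock 27.40 pos [ 0.5511 -0.0756  0.118 ] f [-0.5 -0.6  0.8] w 0.0512 q [ 0.1   0.71  0.29  1.78 -0.77  1.04  0.91]
shift tool mm [ 0.2 -0.5  1.6] rotvec [ 0.0002 -0.0004  0.0018]
shift in target frame [ 0.2 -0.5  1.6]
```

View pics/side_m.png

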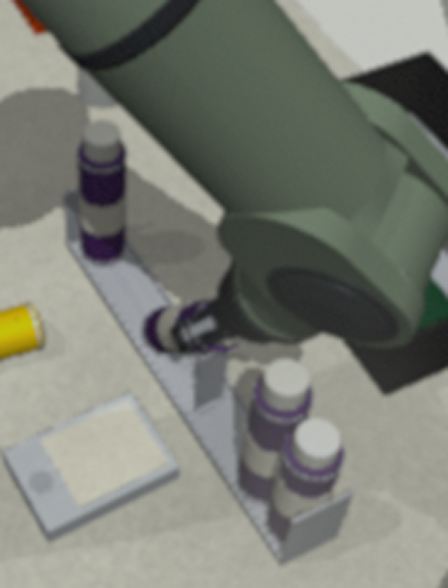

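Firm grip (51 mm). Lifting 4 mm and rotating upright about the base.

```bash
python3 -m inch '[{"dx":1.9,"dy":0,"dz":-3.5,"rx":0,"ry":0,"rz":0,"hand":0.6},{"dx":8.4,"dy":0,"dz":-1.4,"rx":0,"ry":-0.067,"rz":0,"hand":0.6},{"dx":8.4,"dy":0,"dz":-1.4,"rx":0,"ry":-0.067,"rz":0,"hand":0.6},{"dx":8.4,"dy":0,"dz":-1.4,"rx":0,"ry":-0.067,"rz":0,"hand":0.6},{"dx":8.4,"dy":0,"dz":-1.4,"rx":0,"ry":-0.067,"rz":0,"hand":0.6},{"dx":8.4,"dy":0,"dz":-1.4,"rx":0,"ry":-0.067,"rz":0,"hand":0.6},{"dx":8.4,"dy":0,"dz":-1.4,"rx":0,"ry":-0.067,"rz":0,"hand":0.6},{"dx":8.4,"dy":0,"dz":-1.4,"rx":0,"ry":-0.067,"rz":0,"hand":0.6},{"dx":8.4,"dy":0,"dz":-1.4,"rx":0,"ry":-0.067,"rz":0,"hand":0.6},{"dx":8.4,"dy":0,"dz":-1.4,"rx":0,"ry":-0.067,"rz":0,"hand":0.6}]' | egrep 'pos|force|rot'
python3 -m inch '[{"dx":8.4,"dy":0,"dz":-1.4,"rx":0,"ry":-0.068,"rz":0,"hand":0.6},{"dx":0,"dy":0,"dz":0,"rx":0,"ry":0,"rz":0,"hand":0.6}]'
python3 look.py n -0.03 0.045 .13 0.546 0.006 0.08 0; python3 d.py .5432 .1 .16 -.171
```

```text
position: [0.5483, -0.0055, 0.1517]
tool_rot: [3.14, 0.105, 1.611]
force: [-0.2, 0.3, -3.3]
clock: 28.6
position: [0.5478, 0.0063, 0.1511]
tool_rot: [3.142, 0.172, 1.617]
force: [0.4, 0.3, -3.8]
grip_width: 0.0506
side 398 axis pt [0.5472 0.0105 0.08  ] d [ 0.0041 -0.0032  1.    ] deg -0.2 at z.004 [0.5469 0.0108 0.004 ] e 0.0008
top 46 axis pt [0.5452 0.0064 0.08  ] d [ 0.0715 -0.0273  0.9971] deg -1.6 at z.004 [0.5397 0.0084 0.004 ] e 0.0013
clock 28.70 pos [0.5478 0.0033 0.1516] f [-1.2  0.2 -3. ] w 0.0502 q [-0.7   0.62  0.69  1.91 -0.31  0.77  0.17]
shift tool mm [ 94.   -0.5 -24.7] rotvec [ 0.0011 -0.0009  0.003 ]
shift in target frame [ 93.9  -0.8 -24.8]
```

View pics/side_n.png

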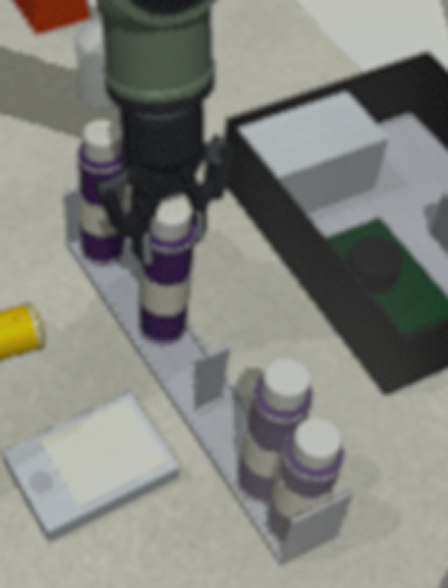

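Can upright at crop (165,290), about 20 mm above the floor. Carrying it towards the tall can.

```bash
python3 -m inch '[{"dx":9.85,"dy":0,"dz":-1.7,"rx":0,"ry":0,"rz":0,"hand":0.6},{"dx":9.85,"dy":0,"dz":-1.7,"rx":0,"ry":0,"rz":0,"hand":0.6},{"dx":9.85,"dy":0,"dz":-1.7,"rx":0,"ry":0,"rz":0,"hand":0.6},{"dx":9.85,"dy":0,"dz":-1.7,"rx":0,"ry":0,"rz":0,"hand":0.6},{"dx":9.85,"dy":0,"dz":-1.7,"rx":0,"ry":0,"rz":0,"hand":0.6},{"dx":9.85,"dy":0,"dz":-1.7,"rx":0,"ry":0,"rz":0,"hand":0.6},{"dx":9.85,"dy":0,"dz":-1.7,"rx":0,"ry":0,"rz":0,"hand":0.6},{"dx":5,"dy":0,"dz":-0.85,"rx":0,"ry":0,"rz":0,"hand":0.6},{"dx":0,"dy":0,"dz":0,"rx":0,"ry":0,"rz":0,"hand":0.6}]'
python3 look.py o 0.04 0.118 .13 0.543 0.084 0.08 0; python3 d.py .5432 .1 .132 -.171
```

```text
clock: 29.6
position: [0.5448, 0.0783, 0.1516]
tool_rot: [3.141, 0.171, 1.613]
force: [0.4, -0.3, -4.1]
grip_width: 0.051
side 388 axis pt [0.5442 0.0824 0.08  ] d [ 0.0057 -0.0034  1.    ] deg -0.2 at z.004 [0.5438 0.0826 0.004 ] e 0.0009
top 76 axis pt [0.5427 0.0793 0.08  ] d [ 0.0148 -0.0061  0.9999] deg -0.4 at z.004 [0.5416 0.0798 0.004 ] e 0.0006
clock 29.70 pos [0.5448 0.0772 0.1517] f [-0.9  0.5 -3.5] w 0.0504 q [-0.83  0.64  0.7   1.88 -0.32  0.8   0.05]
shift tool mm [25.9 -0.7 15.5] rotvec [ 0.0012 -0.0002  0.0011]
shift in target frame [25.9 -0.7 15.5]
```

View pics/side_o.png

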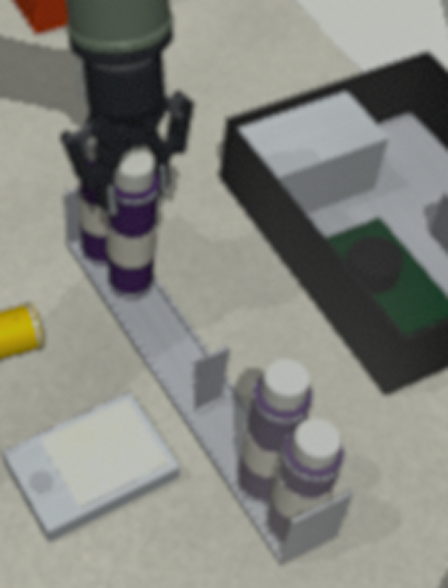

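```bash
python3 -m inch '[{"dx":3.9,"dy":0,"dz":-0.7,"rx":0,"ry":0,"rz":0,"hand":0.6},{"dx":3.9,"dy":0,"dz":-0.7,"rx":0,"ry":0,"rz":0,"hand":0.6},{"dx":3.9,"dy":0,"dz":-0.7,"rx":0,"ry":0,"rz":0,"hand":0.6},{"dx":0.6,"dy":0,"dz":3.3,"rx":0,"ry":0,"rz":0,"hand":0.6},{"dx":0.6,"dy":0,"dz":3.3,"rx":0,"ry":0,"rz":0,"hand":0.6},{"dx":0.6,"dy":0,"dz":3.3,"rx":0,"ry":0,"rz":0,"hand":0.6},{"dx":0.35,"dy":0,"dz":2,"rx":0,"ry":0,"rz":0,"hand":0.6},{"dx":0.35,"dy":0,"dz":2,"rx":0,"ry":0,"rz":0,"hand":0.6},{"dx":0,"dy":0,"dz":0,"rx":0,"ry":0,"rz":0,"hand":0.6}]'|egrep 'pos|force'
for i in 1 2 3; do python3 -m inch '[{"dx":0.17,"dy":0,"dz":1,"rx":0,"ry":0,"rz":0,"hand":0.6},{"dx":0,"dy":0,"dz":0,"rx":0,"ry":0,"rz":0,"hand":0.6}]'|egrep 'pos|force'; done
```

```text
position: [0.5443, 0.0893, 0.1374]
force: [-0.3, -0.7, -3.5]
position: [0.5444, 0.0894, 0.1366]
force: [0.4, 0.0, -3.7]
position: [0.5444, 0.0895, 0.1356]
force: [0.5, -0.2, -3.2]
position: [0.5443, 0.0894, 0.1345]
force: [-0.8, -0.3, -4.0]
```

```bash
for i in 1 2 3; do python3 -m inch '[{"dx":0.14,"dy":0,"dz":0.8,"rx":0,"ry":0,"rz":0,"hand":0.6},{"dx":0,"dy":0,"dz":0,"rx":0,"ry":0,"rz":0,"hand":0.6}]'|egrep 'pos|force'; done
```

```text
position: [0.5443, 0.0894, 0.1337]
force: [0.0, 0.3, -3.6]
position: [0.5443, 0.0894, 0.1329]
force: [-0.1, -0.1, -3.1]
position: [0.5445, 0.0893, 0.1325]
force: [-2.1, 0.9, 4.5]
```

Floor contact. Raise 0.8 mm and slide to the tall can.

```bash
python3 -m inch '[{"dx":-0.14,"dy":0,"dz":-0.9,"rx":0,"ry":0,"rz":0,"hand":0.6},{"dx":1.5,"dy":0,"dz":-0.25,"rx":0,"ry":0,"rz":0,"hand":0.6},{"dx":1.5,"dy":0,"dz":-0.25,"rx":0,"ry":0,"rz":0,"hand":0.6},{"dx":0,"dy":0,"dz":0,"rx":0,"ry":0,"rz":0,"hand":0.6}]'|egrep 'pos|force'
for i in 1 2 3 4; do python3 -m inch '[{"dx":0.6,"dy":0,"dz":-0.1,"rx":0,"ry":0,"rz":0,"hand":0.6},{"dx":0,"dy":0,"dz":0,"rx":0,"ry":0,"rz":0,"hand":0.6}]'|egrep 'pos|force'; done
```

```text
position: [0.5442, 0.0928, 0.1329]
force: [-0.4, 0.2, -3.8]
position: [0.5442, 0.0932, 0.133]
force: [-1.1, -0.8, -3.3]
position: [0.5442, 0.0938, 0.133]
force: [0.7, 0.2, -3.6]
position: [0.5442, 0.0944, 0.133]
force: [-0.1, 0.3, -2.9]
position: [0.5442, 0.095, 0.133]
force: [-0.9, -0.4, -2.9]
```

```bash
for i in 1 2 3 4; do python3 -m inch '[{"dx":0.6,"dy":0,"dz":-0.1,"rx":0,"ry":0,"rz":0,"hand":0.6},{"dx":0,"dy":0,"dz":0,"rx":0,"ry":0,"rz":0,"hand":0.6}]'|egrep 'pos|force'; done
python3 look.py q 0.06 0.125 .13 0.543 0.098 0.08 0
```

```text
position: [0.5441, 0.0956, 0.133]
force: [-0.5, 0.5, -3.3]
position: [0.5441, 0.0962, 0.1331]
force: [-0.4, 0.3, -3.4]
position: [0.5441, 0.0968, 0.133]
force: [-0.7, -0.2, -3.8]
position: [0.544, 0.0973, 0.133]
force: [0.0, -0.8, -4.1]
side 439 axis pt [0.5436 0.1012 0.08  ] d [0.0064 0.0014 1.    ] deg 0.1 at z.004 [0.5431 0.1011 0.004 ] e 0.001
top 88 axis pt [0.5423 0.0989 0.08  ] d [0.003  0.0029 1.    ] deg 0.2 at z.004 [0.5421 0.0987 0.004 ] e 0.0005
```

View pics/side_q.png

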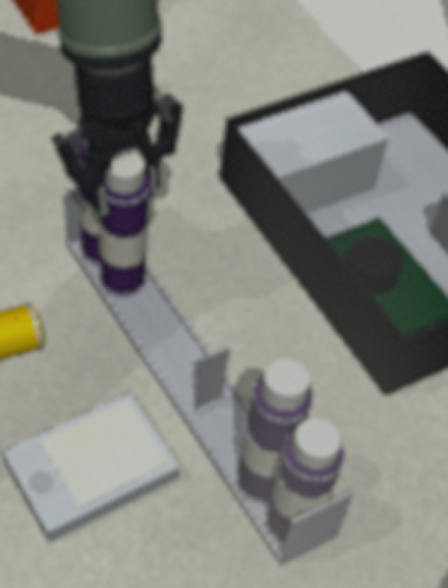

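```bash
for i in 1 2 3 ; do python3 -m inch '[{"dx":0.6,"dy":0,"dz":-0.1,"rx":0,"ry":0,"rz":0,"hand":0.6},{"dx":0,"dy":0,"dz":0,"rx":0,"ry":0,"rz":0,"hand":0.6}]'|egrep 'pos|force'; done
```

```text
position: [0.5441, 0.0978, 0.1331]
force: [0.0, -2.0, -2.4]
position: [0.5441, 0.0984, 0.1331]
force: [-0.7, -3.7, -2.3]
position: [0.544, 0.0988, 0.1331]
force: [0.2, -5.7, -0.2]
```

```bash
python3 -m inch '[{"dx":0.1,"dy":0,"dz":0.5,"rx":0,"ry":0,"rz":0,"hand":0.6},{"dx":0,"dy":0,"dz":0,"rx":0,"ry":0,"rz":0,"hand":0.6}]'|egrep 'pos|force'
python3 -m inch '[{"dx":0.1,"dy":0,"dz":0.4,"rx":0,"ry":0,"rz":0,"hand":0.6},{"dx":0,"dy":0,"dz":0,"rx":0,"ry":0,"rz":0,"hand":0.6}]'|egrep 'pos|force'
python3 look.py r 0.06 0.125 .13 0.543 0.098 0.08 0
```

```text
position: [0.5441, 0.0987, 0.1327]
force: [0.4, -5.6, 2.5]
position: [0.5441, 0.0986, 0.1326]
force: [-2.7, -4.8, 9.2]
side 436 axis pt [0.5436 0.1018 0.08  ] d [0.0023 0.0088 1.    ] deg 0.5 at z.004 [0.5434 0.1011 0.004 ] e 0.001
top 90 axis pt [0.5425 0.0995 0.08  ] d [0.0004 0.0145 0.9999] deg 0.8 at z.004 [0.5425 0.0984 0.004 ] e 0.0004
```

```bash
python3 -m inch '[{"dx":-0.1,"dy":0,"dz":-0.8,"rx":0,"ry":0,"rz":0,"hand":0.6},{"dx":0,"dy":0,"dz":0,"rx":0,"ry":0.014,"rz":0,"hand":0.6},{"dx":0,"dy":0,"dz":0,"rx":0,"ry":0,"rz":0,"hand":0.6}]'|egrep 'pos|force'
python3 -m inch '[{"dx":0.1,"dy":0,"dz":0.5,"rx":0,"ry":0,"rz":0,"hand":0.6},{"dx":0,"dy":0,"dz":0,"rx":0,"ry":0,"rz":0,"hand":0.6}]'|egrep 'pos|force'
python3 look.py s 0.06 0.125 .13 0.543 0.098 0.08 0
```

```text
position: [0.5437, 0.0986, 0.1328]
force: [0.7, -6.7, -3.0]
position: [0.5439, 0.0985, 0.1325]
force: [-1.1, -7.4, 2.4]
side 428 axis pt [0.5435 0.1021 0.08  ] d [0.0071 0.0022 1.    ] deg 0.1 at z.004 [0.543  0.1019 0.004 ] e 0.0009
top 87 axis pt [0.5421 0.0997 0.08  ] d [0.0064 0.0014 1.    ] deg 0.1 at z.004 [0.5416 0.0996 0.004 ] e 0.0004
```

Upright within about 0.1°, pressed lightly against the tall can and on the floor. Release and retreat straight up.

```bash
python3 -m inch '[{"dx":0,"dy":0,"dz":0,"rx":0,"ry":0,"rz":0,"hand":0.2},{"dx":0,"dy":0,"dz":0,"rx":0,"ry":0,"rz":0,"hand":-0.1},{"dx":0,"dy":0,"dz":0,"rx":0,"ry":0,"rz":0,"hand":-0.3},{"dx":0,"dy":0,"dz":0,"rx":0,"ry":0,"rz":0,"hand":-0.5},{"dx":0,"dy":0,"dz":0,"rx":0,"ry":0,"rz":0,"hand":-0.8},{"dx":0,"dy":0,"dz":0,"rx":0,"ry":0,"rz":0,"hand":-0.8}]'
python3 look.py t 0.06 0.125 .13 0.543 0.098 0.08 0
```

```text
clock: 36.2
position: [0.544, 0.0996, 0.1324]
tool_rot: [3.14, 0.156, 1.612]
force: [0.3, 1.0, -0.7]
grip_width: 0.0763
side 429 axis pt [0.5432 0.1017 0.08  ] d [-0.003  -0.0045  1.    ] deg -0.3 at z.004 [0.5434 0.102  0.004 ] e 0.001
top 88 axis pt [0.542  0.0993 0.08  ] d [ 0.0059 -0.0042  1.    ] deg -0.2 at z.004 [0.5416 0.0996 0.004 ] e 0.0005
```

```bash
python3 -m inch '[{"dx":-0.8,"dy":0,"dz":-5,"rx":0,"ry":0,"rz":0,"hand":-0.8},{"dx":-2,"dy":0,"dz":-12,"rx":0,"ry":0,"rz":0,"hand":-0.8},{"dx":-3,"dy":0,"dz":-20,"rx":0,"ry":0,"rz":0,"hand":-0.8},{"dx":-4,"dy":0,"dz":-25,"rx":0,"ry":0,"rz":0,"hand":-0.8},{"dx":-4,"dy":0,"dz":-25,"rx":0,"ry":0,"rz":0,"hand":-0.8},{"dx":-4,"dy":0,"dz":-25,"rx":0,"ry":0,"rz":0,"hand":-0.8},{"dx":-4,"dy":0,"dz":-25,"rx":0,"ry":0.05,"rz":0,"hand":-0.8},{"dx":0,"dy":-25,"dz":-20,"rx":0,"ry":0.05,"rz":0,"hand":-0.8},{"dx":0,"dy":-30,"dz":0,"rx":0,"ry":0.05,"rz":0,"hand":-0.8},{"dx":0,"dy":-30,"dz":0,"rx":0,"ry":0,"rz":0,"hand":-0.8}]'
python3 -m inch '[{"dx":10,"dy":-30,"dz":0,"rx":0,"ry":0,"rz":0,"hand":-0.8},{"dx":20,"dy":-25,"dz":0,"rx":0,"ry":0,"rz":0,"hand":-0.8},{"dx":30,"dy":0,"dz":0,"rx":0,"ry":0,"rz":0,"hand":-0.8},{"dx":30,"dy":0,"dz":0,"rx":0,"ry":0,"rz":0,"hand":-0.8},{"dx":30,"dy":0,"dz":0,"rx":0,"ry":0,"rz":0,"hand":-0.8},{"dx":30,"dy":0,"dz":0,"rx":0,"ry":0,"rz":0,"hand":-0.8},{"dx":30,"dy":0,"dz":0,"rx":0,"ry":0,"rz":0,"hand":-0.8},{"dx":0,"dy":0,"dz":0,"rx":0,"ry":0,"rz":0,"hand":-0.8}]'
python3 look.py u 0.065 0.118 .15 0.543 0.098 0.08 0
python3 - <<'E'
from fit import *
save('top_u',np.load('top_u.npz')['p']); save('sidefull_u',np.load('side_u.npz')['p'])
for n in('side','top'):
    z=np.load(n+'_u.npz'); P=cloud(n,z['d']).reshape(-1,3); P=P[np.isfinite(P[:,2])]
    P=P[(P[:,0]>.5)&(P[:,0]<.6)]
    for nm,zz,y0 in(('moved1',.19,-.1945),('short',.166,-.247),('moved2',.19,.099),('tall',.19,.151)):
        q=P[(abs(P[:,2]-zz)<.005)&(abs(P[:,1]-y0)<.0255)]
        if len(q)>20:
            c=(q[:,:2].min(0)+q[:,:2].max(0))/2
            print(n,nm,len(q),q[:,:2].mean(0).round(4),c.round(4),np.ptp(q[:,:2],axis=0).round(4),q[:,2].mean().round(4))
E
```

```text
clock: 37.3
position: [0.458, 0.0962, 0.2921]
tool_rot: [3.139, 0.003, 1.609]
force: [0.3, 0.5, -0.2]
grip_width: 0.0768
clock: 38.1
position: [0.396, 0.2786, 0.2901]
tool_rot: [3.14, 0.006, 1.616]
force: [0.4, -0.3, 0.2]
grip_width: 0.0769
side 503 axis pt [0.5433 0.1017 0.08  ] d [ 0.0028 -0.0015  1.    ] deg -0.1 at z.004 [0.543  0.1019 0.004 ] e 0.0009
top 154 axis pt [0.542  0.0992 0.08  ] d [0.0018 0.0012 1.    ] deg 0.1 at z.004 [0.5419 0.0991 0.004 ] e 0.0004
side moved1 190 [ 0.5538 -0.1947] [ 0.5545 -0.1939] [0.0388 0.0379] 0.1903
side short 195 [ 0.5568 -0.2462] [ 0.5571 -0.2455] [0.0386 0.0383] 0.1664
side moved2 119 [0.5415 0.0984] [0.5418 0.1002] [0.0374 0.0376] 0.1903
side tall 113 [0.5416 0.1499] [0.5421 0.152 ] [0.0376 0.043 ] 0.1905
top moved1 182 [ 0.5533 -0.1938] [ 0.5544 -0.1939] [0.04   0.0367] 0.1897
top short 170 [ 0.5565 -0.2456] [ 0.5564 -0.2453] [0.0383 0.038 ] 0.1659
top moved2 177 [0.5412 0.099 ] [0.541  0.0991] [0.0369 0.0388] 0.1897
top tall 180 [0.5407 0.1509] [0.5413 0.1505] [0.0406 0.0389] 0.1898
```

Run:
```python
from h import *
a=cv2.imread('pics/top_u.png'); b=cv2.imread('pics/top0.png'); d=cv2.absdiff(a,b).max(2)
print([ (n,d[t:bb,l:r].mean().round(1)) for n,(l,t,r,bb) in dict(hdd=(328,210,375,270),sink=(195,228,242,272),screw=(400,230,450,292),fan=(430,135,478,178),bottle=(148,128,195,165),yellow=(272,230,305,300)).items()])
```

```text
[('hdd', np.float64(8.9)), ('sink', np.float64(10.4)), ('screw', np.float64(9.8)), ('fan', np.float64(7.5)), ('bottle', np.float64(9.1)), ('yellow', np.float64(15.6))]
```

View pics/sidefull_u.png

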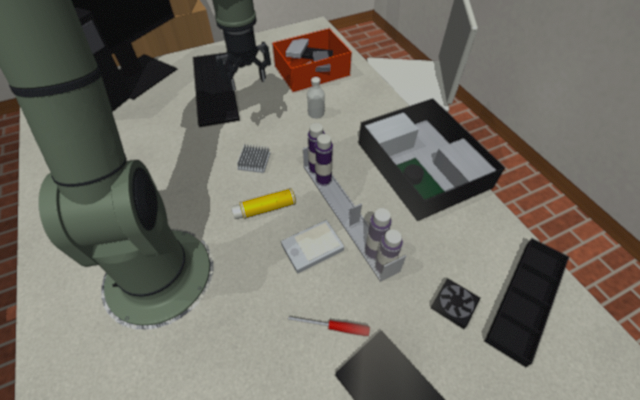

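View pics/top_u.png

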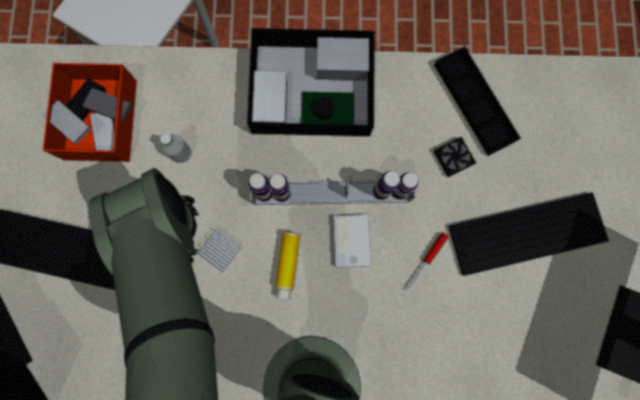

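Both pairs stand together, at side (320,158) and (384,236). Cap spacing is 51.5–52 mm in each pair, the standing cans and bystanders are where they were, and the arm is clear. Handing in.

```bash
python3 -c "
from workcell import bot
print(bot.observe()['clock']); print(bot.job_done())"
```

```text
38.2
the job is handed in; nothing more can be done
None
```

I stood both toppled cans upright, each on the rack floor and against the standing can in its own bay, and handed the job in at 38.2 s of the 69 s allowed.

- **Leaning can:** I gripped it near the cap, rotated it about its base, lowered it until it touched the floor, then eased it against the short can before releasing.
- **Lying can:** I lifted it, propped it on the divider at about 38°, gripped it again near the cap, stood it upright and set it against the tall can.
- **Upright and touching:** the last pictures show the moved cans within about 0.1° of vertical. In the top camera the cap centres are 51.8 and 51.9 mm apart, against a can diameter of 52 mm.
- **Standing cans:** both are within about 1 mm of where they started, which is the measurement noise.
- **Bystanders:** none looks moved. The before/after picture difference was low for the named ones, and slightly higher at the yellow can, probably because the shadows changed. I compared pictures only and did not measure their positions.
- **Forces:** contact forces at the wrist were under 18 N whenever I read them.
- **Disagreements:** the two cameras differ by about 2–3 mm in y, within the calibration. While pushing each can against its neighbour it tipped by 0.6–0.8°, which I corrected before release.

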